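# Put the clothes pegs away in the pocketed tray

### The arm

A 6-joint arm with a two-finger parallel gripper is mounted at the origin on the work surface. World frame = base frame: x ahead of the robot, y to its left, z up, the work surface at z = 0. Lengths are in mm, angles in rad, forces in N, time in s.
With the tool pointing down it reaches from about 275 to 1000 mm from the base axis. Payload 8.4 kg.
Tool frame: the origin (TCP) lies midway between the tips of the shut fingers; the grasp point (between the pads) lies r.grip_point_offset behind it (r.grip_point_offset is the distance from the TCP to the grasp point, in mm); z points along the fingers, y is the direction in which the jaws open and shut (so a half turn about z gives the same grasp; the last joint's range is limited). The gripper opens to 85 mm and grips with 20 to 120 N. Pads are 22 mm wide; open, the fingers measure 114 mm over their backs; the gripper's body (76 mm by 85 mm) begins 54 mm behind the grasp point. The pads swing forward as they close: fully open they stand 13 mm farther back than shut.
Start: joints at [-1.142, 0.353, 1.633, -0, 1.155, -0.002], TCP at [260.998, -567.898, 231.281] pointing down, gripper open.
Joint ranges: [-2.63, 2.63], [-0.92, 2.1], [0.06, 2.66], [-1.3, 4.44], [0, 2.69], [-3.02, 3.02]. Speed limits (rad/s): [2.22, 2.22, 2.79, 3.14, 3.14, 3.14].

### API

Orientations are given as [roll, pitch, yaw] about the fixed x, y, z axes, in that order (R = Rz(yaw) Ry(pitch) Rx(roll)).
In Python, from rig import r gives the robot as it stands.
- The arm moves only by the tool move_arm, never from a script. Its argument "targets" is one flat list of numbers, 5 for each row, row after row: the gripper's target within -1 to 1 (fully open at 1, half-way at 0, shut at -1), then the shift along the tool's x, y, z in cm, then the turn about the tool's z in degrees. In form: [gripper, tx, ty, tz, turn, gripper, tx, ty, tz, turn, ...]. A call has 1 to 10 rows; each row is the pose to reach, as a shift and turn from the pose commanded when the call began, along the tool's axes at that moment; what a row does not reach only later rows make up. A row lasts 1/10 s, in which the tool goes at most 50 mm and 8.59 degrees, less where a joint would pass 70% of its speed; a pose out of reach is approached as far as the arm can. A call with a gripper value outside its range is refused whole. The fingers move at their own pace and stop on an object; "squeeze" is the grip in N (left out, the last holds). Time passes only in rows, so rows that repeat a pose let the fingers close. It gives the time, the measured TCP pose, the force and the opening at its end, in the units of the state.
- r.sense(): the state, without advancing time (a new reading comes with each control period).
- r.grab_frame(name): name is "side" or "top"; returns a dict with "img" (420x560x3 uint8, blue, green, red), "K" (3x3 intrinsics, pixels), "k1" (the pictures are not rectified: a ray, as slopes to the right and down, at radius r is drawn at 1 + k1 r^2 times it, then the intrinsics apply), "world_to_cam" (4x4, takes a point from world to camera coordinates). Camera axes: x right, y down, z forward; pixel columns grow to the right and rows downward; lengths in mm; the calibration is good to about 2 mm. A picture is of the moment at which its call begins. There is no depth.
- r.sign_off(): hands the job in, once; it reports no verdict.
Trained networks look in a picture, given as the dict that the camera call returned (one of the last four; its "shot" number tells which), for a name from the list of things; names that differ only in an ending like _2 or _b are one class to them, and where a whole thing is asked for, a point or a joint stands for the part that bears it (a point fixed in the world has none). Each returns a list of dicts, best first, with "conf" (0 to 1); they miss things now and then, are a little off and sometimes report something else, mostly with a low value. They report only what shows in the picture. A call takes as long as a camera call. They do not tell look-alikes from the thing itself.
- r.outline_of(picture, thing): "region" (420x560 bool, what is visible of it).
- r.mark_of(picture, thing): "position" ([x, y, z] in mm, in world coordinates, good to about 4 mm: a listed point, or the origin of a listed thing).
The state is a dict: "clock": time; "qpos": joint angles; "qvel": joint speeds; "joint_efforts": joint torques, N m; "eef_pos": TCP position; "tcp_rot": TCP orientation; "contact_force": force on the tool from outside, world axes, zero at the start; "wrist_torque": the same for the moment, N m; "opening": opening from 0.0 (shut) to 1.0 (fully open).
Only numpy, scipy, OpenCV 4.12 (cv2) and the standard library are available. Lean on these libraries where they do the work, as an engineer would, in place of code of your own. Each camera call takes 0.05 s, during which the arm holds its last target.

### The job

Pull the tray all the way out from under the crate shelf, put every orange clothes peg that lies on the table into it so that each peg lies flat at the bottom of a pocket with never two in one pocket (a pocket may already be taken), then push the tray with all the pegs fully home under the shelf. Leave the cup and the tumbler standing where they are.

Things in the scene. Friction and masses are not known exactly. Their poses are not given: they have to be found in the camera images.
- peg1: orange plastic clothes peg (large beach-towel kind), a bar 90 mm long (its own x axis), 24 mm wide (y), 20 mm thick (z), about 30 g, origin at its centre; starts lying on the table beside the crate, or is absent
- peg2: orange plastic clothes peg (large beach-towel kind), a bar 90 mm long (its own x axis), 24 mm wide (y), 20 mm thick (z), about 30 g, origin at its centre; starts lying on the table beside the crate, or is absent
- peg3: orange plastic clothes peg (large beach-towel kind), a bar 90 mm long (its own x axis), 24 mm wide (y), 20 mm thick (z), about 30 g, origin at its centre; starts lying on the table beside the crate, or is absent
- peg4: orange plastic clothes peg (large beach-towel kind), a bar 90 mm long (its own x axis), 24 mm wide (y), 20 mm thick (z), about 30 g, origin at its centre; starts lying on the table beside the crate, or is absent
- peg5: orange plastic clothes peg (large beach-towel kind), a bar 90 mm long (its own x axis), 24 mm wide (y), 20 mm thick (z), about 30 g, origin at its centre; starts lying on the table beside the crate, or is absent
- peg6: orange plastic clothes peg (large beach-towel kind), a bar 90 mm long (its own x axis), 24 mm wide (y), 20 mm thick (z), about 30 g, origin at its centre; starts lying on the table beside the crate, or is absent
- peg7: orange plastic clothes peg (large beach-towel kind), a bar 90 mm long (its own x axis), 24 mm wide (y), 20 mm thick (z), about 30 g, origin at its centre; starts lying in one of the tray's pockets, under the shelf, or is absent
- peg8: orange plastic clothes peg (large beach-towel kind), a bar 90 mm long (its own x axis), 24 mm wide (y), 20 mm thick (z), about 30 g, origin at its centre; starts lying in one of the tray's pockets, under the shelf, or is absent
- peg9: orange plastic clothes peg (large beach-towel kind), a bar 90 mm long (its own x axis), 24 mm wide (y), 20 mm thick (z), about 30 g, origin at its centre; starts lying in one of the tray's pockets, under the shelf, or is absent
- tray (a joint): how far the tray is pulled out from under the shelf, m: 0 fully home (as at the start), 0.15 at the outer stop. It slides along its own x axis (towards -x when opening) with about 1.5 N friction and stays where it is left. At the outer stop the pocket block lies 36 mm in front of the shelf
- tray_floor (a point): grey plastic tray: centre of its pocket floors, 8 mm above the table; moves with the tray, z up, x towards the shelf's back, y along the row. Seven pockets lie at y = -150, -100, -50, 0, 50, 100, 150 mm, each 104 (x) by 44 mm (y) inside, 26 mm deep; dividers 6 mm, end walls 5 mm thick; rims 34 mm above the table. A 4 mm plate trails 90 mm behind the pockets
- tray_handle (a point): tray's pull handle: an upright post 24 mm wide (y) by 16 mm (x), with its top 60 mm above the table, on a flat 10 mm high tongue in front of the tray; this point is on its axis 44 mm above the table, 108 mm in front of tray_floor; axes as tray_floor. To be pinched across its 24 mm from above
- crate: low wooden crate shelf, fixed, 240 mm deep (x) and 410 mm wide (y); origin on the table at the middle of its front edge, x pointing to its back. Deck underside 50 mm and top 64 mm above the table; slats round its rear 100 mm reach 98 mm
- cup: white enamelled steel mug, 80 mm across, 78 mm high, standing on the deck; origin under its base
- tumbler: round glass tumbler, 68 mm across, 95 mm high, standing on the deck; origin under its base
There are look-alikes about, which are no part of the job. Leave any grey or white look-alike of the peg6 alone. Leave any red look-alike of the peg5 alone.

How it is judged (in metres and radians):
On the way, in this order (a step that is already met when the one before it is completed fails the run):
1. the tray is pulled out (0.13 m or more) (value of joint tray above 0.13 m), for 0.2 s.
2. with the tray out, every peg lies in a pocket of its own (value of joint tray above 0.1 m and x of peg1 in the frame of tray_floor between -0.048 and 0.048 m and y of peg1 in the frame of tray_floor between -0.172 and 0.172 m and z of each of peg1, peg2, peg3, peg4, peg5, peg6, peg7, peg8, peg9 in the frame of tray_floor below 0.017 m and linear speed of each of peg1, peg2, peg3, peg4, peg5, peg6, peg7, peg8, peg9 below 0.03 m/s and x of peg2 in the frame of tray_floor between -0.048 and 0.048 m and y of peg2 in the frame of tray_floor between -0.172 and 0.172 m and x of peg3 in the frame of tray_floor between -0.048 and 0.048 m and y of peg3 in the frame of tray_floor between -0.172 and 0.172 m and x of peg4 in the frame of tray_floor between -0.048 and 0.048 m and y of peg4 in the frame of tray_floor between -0.172 and 0.172 m and x of peg5 in the frame of tray_floor between -0.048 and 0.048 m and y of peg5 in the frame of tray_floor between -0.172 and 0.172 m and x of peg6 in the frame of tray_floor between -0.048 and 0.048 m and y of peg6 in the frame of tray_floor between -0.172 and 0.172 m and x of peg7 in the frame of tray_floor between -0.048 and 0.048 m and y of peg7 in the frame of tray_floor between -0.172 and 0.172 m and x of peg8 in the frame of tray_floor between -0.048 and 0.048 m and y of peg8 in the frame of tray_floor between -0.172 and 0.172 m and x of peg9 in the frame of tray_floor between -0.048 and 0.048 m and y of peg9 in the frame of tray_floor between -0.172 and 0.172 m and horizontal distance between peg1 and peg2 above 0.026 m and horizontal distance between each of peg1, peg2 and peg3 above 0.026 m and horizontal distance between each of peg1, peg2, peg3 and peg4 above 0.026 m and horizontal distance between each of peg1, peg2, peg3, peg4 and peg5 above 0.026 m and horizontal distance between each of peg1, peg2, peg3, peg4, peg5 and peg6 above 0.026 m and horizontal distance between each of peg1, peg2, peg3, peg4, peg5, peg6 and peg7 above 0.026 m and horizontal distance between each of peg1, peg2, peg3, peg4, peg5, peg6, peg7 and peg8 above 0.026 m and horizontal distance between each of peg1, peg2, peg3, peg4, peg5, peg6, peg7, peg8 and peg9 above 0.026 m), for 0.2 s.
At the end, for the whole second after the job is handed in: The tray is home (within 6 mm) and every peg present lies at rest at the bottom of a pocket (centre within the row of pockets and less than 17 mm above the pocket floor), one peg to a pocket (peg centres more than 26 mm apart) (value of joint tray below 0.006 m and x of peg1 in the frame of tray_floor between -0.048 and 0.048 m and y of peg1 in the frame of tray_floor between -0.172 and 0.172 m and z of each of peg1, peg2, peg3, peg4, peg5, peg6, peg7, peg8, peg9 in the frame of tray_floor below 0.017 m and linear speed of each of peg1, peg2, peg3, peg4, peg5, peg6, peg7, peg8, peg9 below 0.03 m/s and x of peg2 in the frame of tray_floor between -0.048 and 0.048 m and y of peg2 in the frame of tray_floor between -0.172 and 0.172 m and x of peg3 in the frame of tray_floor between -0.048 and 0.048 m and y of peg3 in the frame of tray_floor between -0.172 and 0.172 m and x of peg4 in the frame of tray_floor between -0.048 and 0.048 m and y of peg4 in the frame of tray_floor between -0.172 and 0.172 m and x of peg5 in the frame of tray_floor between -0.048 and 0.048 m and y of peg5 in the frame of tray_floor between -0.172 and 0.172 m and x of peg6 in the frame of tray_floor between -0.048 and 0.048 m and y of peg6 in the frame of tray_floor between -0.172 and 0.172 m and x of peg7 in the frame of tray_floor between -0.048 and 0.048 m and y of peg7 in the frame of tray_floor between -0.172 and 0.172 m and x of peg8 in the frame of tray_floor between -0.048 and 0.048 m and y of peg8 in the frame of tray_floor between -0.172 and 0.172 m and x of peg9 in the frame of tray_floor between -0.048 and 0.048 m and y of peg9 in the frame of tray_floor between -0.172 and 0.172 m and horizontal distance between peg1 and peg2 above 0.026 m and horizontal distance between each of peg1, peg2 and peg3 above 0.026 m and horizontal distance between each of peg1, peg2, peg3 and peg4 above 0.026 m and horizontal distance between each of peg1, peg2, peg3, peg4 and peg5 above 0.026 m and horizontal distance between each of peg1, peg2, peg3, peg4, peg5 and peg6 above 0.026 m and horizontal distance between each of peg1, peg2, peg3, peg4, peg5, peg6 and peg7 above 0.026 m and horizontal distance between each of peg1, peg2, peg3, peg4, peg5, peg6, peg7 and peg8 above 0.026 m and horizontal distance between each of peg1, peg2, peg3, peg4, peg5, peg6, peg7, peg8 and peg9 above 0.026 m); the robot touches nothing.
It fails at once if the cup is knocked over or shifted by more than 4 cm (distance of cup from where it was at the start of the episode above 0.04 m or angle between cup's own z axis and vertical above 0.5 rad).
It fails at once if the tumbler is knocked over or shifted by more than 4 cm (distance of tumbler from where it was at the start of the episode above 0.04 m or angle between tumbler's own z axis and vertical above 0.5 rad).
Of peg1, peg2, peg3, peg4, peg5, peg6 only 5 to 6 are there at a start; the rules pass over those that are not, and their reading is None.
Of peg7, peg8, peg9 only 1 to 1 are there at a start; the rules pass over those that are not, and their reading is None.
At some moment in a run one of peg1, peg2, peg3, peg4, peg5, peg6 may be knocked a few centimetres aside while the robot is not near it.
Once in a run the grip may slacken for a moment while it holds something.
It also fails if it takes over 210 s, if anything falls off the work surface, if the arm or the gripper's body presses on something with over 40 N, if the wrist force passes 120 N, or if a joint passes its speed limit or range.

## Working session

There is one attempt and no reset: what is moved stays moved. The work goes in short steps, Python scripts to look and compute and a tool call to move; the robot and the scene stay as the last step left them, time stands still between calls to the robot, and variables do not carry over. Pictures are saved under pics/ and viewed, and the job is handed in when it is done.

Besides the shell and the picture viewer there is one more tool, called after "Call:" by a JSON object that holds its "op" and its "data", one argument or row to a line. move_arm: Moves the arm, as the interface text tells. Its arguments: {"type":"object","properties":{"targets":{"type":"array","items":{"type":"number"}},"squeeze":{"type":"number"}},"required":["targets"]}

```bash
ls; mkdir -p pics
python3 - <<'E'
from rig import r
import cv2
print(r.sense(), r.grip_point_offset)
for n in ("top","side"):
    f=r.grab_frame(n); cv2.imwrite(f"pics/{n}0.png",f["img"]); print(n,f["K"],f["k1"],f["world_to_cam"],f["shot"])
    for t in ("peg1","tray_handle","tray_floor","crate","cup","tumbler"):
        print(t,[(m["conf"],[round(float(v)) for v in m["position"]]) for m in r.mark_of(f,t)])
E
```

```text
pics
{'clock': 0.0, 'qpos': array([-1.14242207e+00,  3.53650518e-01,  1.63412710e+00,  2.41876594e-05,
        1.15520776e+00, -2.42060957e-03]), 'qvel': array([ 3.67212352e-04,  2.60660937e-05,  3.21555415e-04,  1.11494195e-03,
       -1.19160336e-03,  3.39620862e-04]), 'joint_efforts': array([-1.51813358e-03, -6.05259347e+01, -3.42061543e+01, -1.33713456e-04,
        9.49459733e-03, -4.19044213e-06]), 'eef_pos': array([ 260.7937009 , -567.46664176,  230.56321353]), 'tcp_rot': array([-3.14019999e+00, -2.54863262e-05,  4.30785068e-01]), 'contact_force': array([0.08800658, 0.037723  , 0.15172721]), 'wrist_torque': array([-0.00946852,  0.01067156, -0.00183952]), 'opening': 0.997037841107518} 18.700000000000003
top [[417.5096569    0.         274.94293762]
 [  0.         417.5096569  214.81256933]
 [  0.           0.           1.        ]] -0.033257178892373895 [[-1.38378234e-02 -9.99494432e-01  2.86250878e-02 -5.50093370e+01]
 [-9.92930360e-01  1.03604496e-02 -1.18245343e-01  6.26944349e+02]
 [ 1.17888994e-01 -3.00589769e-02 -9.92571732e-01  1.12760517e+03]
 [ 0.00000000e+00  0.0000000
[... 564 characters left out ...]
842776e-01 -2.34605946e-01  2.19469757e-02  5.89636652e+02]
 [-1.32570999e-01  4.67402735e-01 -8.74047833e-01  1.66366934e+02]
 [ 1.94798742e-01 -8.52346604e-01 -4.85343916e-01  1.72373501e+03]
 [ 0.00000000e+00  0.00000000e+00  0.00000000e+00  1.00000000e+00]] 2
peg1 [(0.92, [531, 436, 10]), (0.8, [442, 341, 16]), (0.78, [577, 328, 12]), (0.71, [519, -539, 8]), (0.69, [576, -316, 11]), (0.67, [443, -344, 4]), (0.54, [688, -305, 10]), (0.48, [504, -430, 9]), (0.42, [645, -513, 10])]
tray_handle [(0.63, [629, 35, 43])]
tray_floor []
crate [(0.62, [683, 35, -3]), (0.54, [781, -52, 67])]
cup [(0.66, [572, -312, 12]), (0.57, [776, 133, 69])]
tumbler [(0.94, [779, -50, 67]), (0.5, [681, 34, -2])]
```

View pics/top0.png

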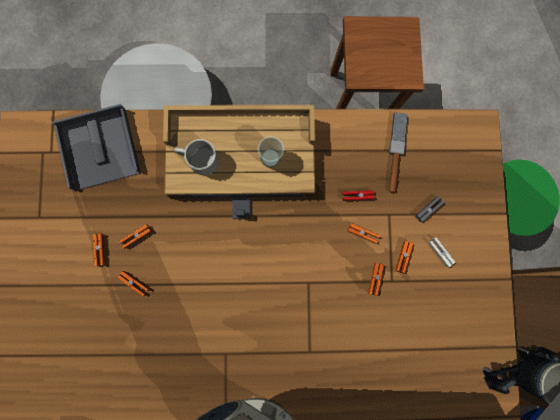

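View pics/side0.png

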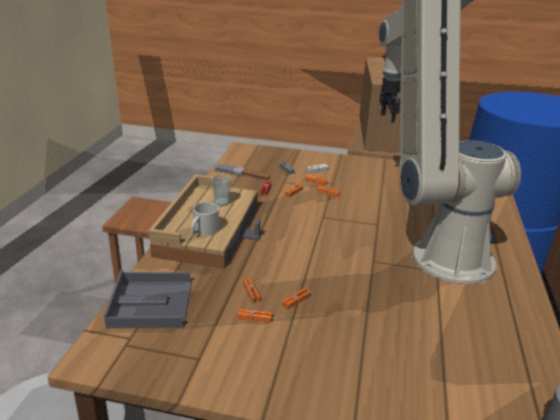

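The top picture shows orange pegs at (98,249), (136,237) and (135,283) on the left, and (364,233), (405,257) and (377,279) on the right. The look-alikes are a red peg at (359,195), a grey one at (430,208) and a white one at (442,251). A black dish at (97,147) is not the tray. The tray handle is at (242,209), the cup at (200,156) and the tumbler at (270,152).

```bash
cat > h.py <<'E'
from rig import r
import numpy as np, cv2
def rays(f,px,z):
    px=np.asarray(px,float).reshape(-1,1,2)
    n=cv2.undistortPoints(px,np.array(f["K"]),np.array([f["k1"],0,0,0.])).reshape(-1,2)
    T=np.array(f["world_to_cam"]);R=T[:3,:3];c=-R.T@T[:3,3]
    d=np.c_[n,np.ones(len(n))]@R
    return c+d*((z-c[2])/d[:,2])[:,None]
def proj(f,P):
    T=np.array(f["world_to_cam"])
    q,_=cv2.projectPoints(np.asarray(P,float).reshape(-1,1,3),cv2.Rodrigues(T[:3,:3])[0],T[:3,3],np.array(f["K"]),np.array([f["k1"],0,0,0.]))
    return q.reshape(-1,2)
def mask(f):
    h=cv2.cvtColor(f["img"],cv2.COLOR_BGR2HSV)
    return ((h[...,0]>=6)&(h[...,0]<=14)&(h[...,1]>205)&(h[...,2]>90)).astype(np.uint8)
def pegs(f,z=12,minpx=60):
    m=mask(f); m=cv2.morphologyEx(m,cv2.MORPH_CLOSE,np.ones((5,5)))
    n,l,s,c=cv2.connectedComponentsWithStats(m)
    out=[]
    for i in range(1,n):
        if s[i,4]<minpx: continue
        ys,xs=np.nonzero(l==i)
        P=rays(f,np.c_[xs,ys],z)[:,:2].astype(np.float32)
        (cx,cy),(w,h),a=cv2.minAreaRect(P)
        if w<h: w,h,a=h,w,a+90
        out.append((round(cx),round(cy),round((a+90)%180-90,1),round(w),round(h),c[i].round().astype(int).tolist()))
    return out
def wrap(a): return (a+180)%360-180
def plan(x,y,z,yaw=None):
    """shift in tool axes (cm) and turn (deg) from measured pose; yaw in deg modulo 180"""
    s=r.sense();p=s["eef_pos"];y0=s["tcp_rot"][2]
    d=np.array([x,y,z])-p
    t=[(d[0]*np.cos(y0)+d[1]*np.sin(y0))/10,(d[0]*np.sin(y0)-d[1]*np.cos(y0))/10,-d[2]/10]
    turn=0 if yaw is None else -((yaw-np.degrees(y0)+90)%180-90)
    print("shift",np.round(t,2),"turn",round(turn,1),"alt",round(turn-np.sign(turn)*180,1),"q6",round(np.degrees(s["qpos"][5]),0),"yaw",round(np.degrees(y0),1),"pos",p.round(1),"open",round(s["opening"],3),"t",round(s["clock"],1))
E
python3 - <<'E'
from h import *
f=r.grab_frame("top"); g=r.grab_frame("side")
for q in (f,g):
    for p in pegs(q): print(p)
    print()
h=cv2.cvtColor(f["img"],cv2.COLOR_BGR2HSV)
for t in ("red",): print([h[195+d,352+3*k].tolist() for d in (-1,1) for k in range(5)])
# crate outline
o=r.outline_of(f,"crate")
print([(x["conf"],x["region"].sum()) for x in o])
m=o[0]["region"]
cv2.imwrite("pics/crate_m.png",(m*255).astype(np.uint8))
# front-top edge
im=cv2.resize(f["img"][90:230,150:330],None,fx=4,fy=4,interpolation=cv2.INTER_CUBIC);cv2.imwrite("pics/crate.png",im)
im=cv2.resize(f["img"][180:310,330:470],None,fx=4,fy=4,interpolation=cv2.INTER_CUBIC);cv2.imwrite("pics/right.png",im)
E
```

```text
(574, -315, 65.8, 87, 24, [363, 233])
(572, 331, -59.0, 85, 20, [135, 236])
(536, 434, 2.0, 87, 20, [99, 251])
(506, -430, -18.9, 87, 28, [404, 257])
(443, -346, -14.3, 87, 27, [376, 279])
(442, 336, 54.7, 87, 23, [133, 283])


[[3, 225, 60], [1, 206, 52], [0, 33, 70], [120, 5, 152], [0, 203, 112], [11, 178, 76], [7, 186, 74], [1, 112, 93], [1, 64, 151], [1, 220, 153]]
[(0.66, np.int64(12192)), (0.42, np.int64(290))]
```

View pics/crate.png

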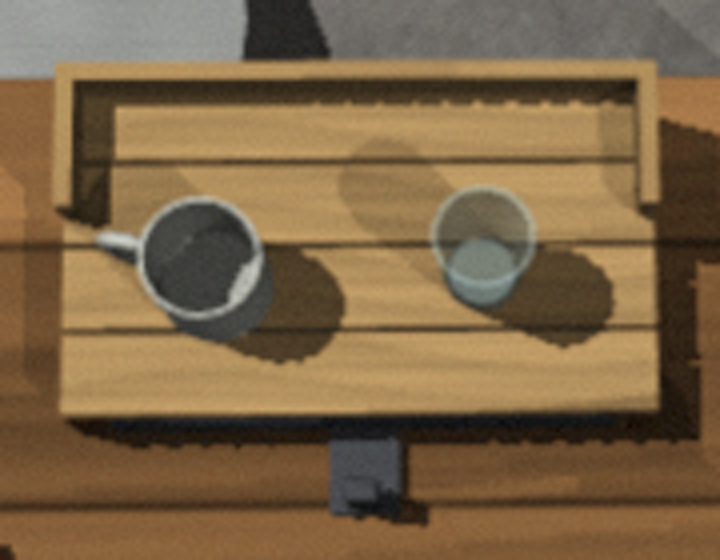

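View pics/right.png

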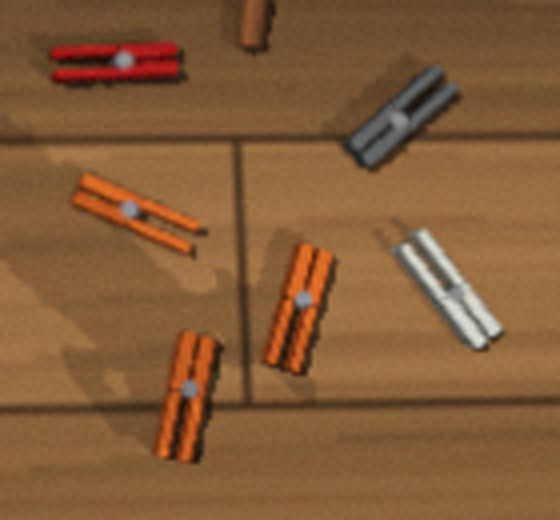

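The crops confirm six orange pegs. The red, grey and white ones stand apart from them. The deck's front edge runs from pixel (165,193) to (314,192).

Run:
```python
from h import *
f=r.grab_frame("top")
P=rays(f,[(165.2,193.2),(314.2,192.2)],64);print(P.round(1)); d=P[0]-P[1];print("crate yaw",np.degrees(np.arctan2(-d[0],d[1])),"mid",P.mean(0),np.linalg.norm(d))
P=rays(f,[(165,120),(312,120)],64)
a=np.radians(np.degrees(np.arctan2(-d[0],d[1])))
print([m["position"] for m in r.mark_of(f,"tray_handle")])
P=rays(f,[(236.5,211.5),(245,211.5)],60);print(P)
plan(631,37,120,np.degrees(a))
```

```text
[[ 685.7  237.2   64. ]
 [ 684.8 -170.9   64. ]]
crate yaw -0.13605248095399564 mid [685.23751163  33.16743764  64.        ] 408.14993309292896
[[631.7, 36.0, 44.4], [534.2, 433.7, 8.7], [575.8, -317.0, 10.1]]
[[633.836271    43.09250765  60.        ]
 [633.59837822  19.87727649  60.        ]]
shift [ 58.88 -39.52  11.13] turn 24.8 alt -155.2 q6 -0.0 yaw 24.7 pos [ 261.  -567.9  231.3] open 0.994 t 0.9
```

Call:
{"op": "move_arm", "data": {
  "targets": [1,58.9,-39.5,0,24.8,1,58.9,-39.5,0,24.8,1,58.9,-39.5,0,24.8,1,58.9,-39.5,0,24.8,1,58.9,-39.5,0,24.8,1,58.9,-39.5,0,24.8,1,58.9,-39.5,0,24.8,1,58.9,-39.5,0,24.8,1,58.9,-39.5,0,24.8,1,58.9,-39.5,0,24.8],
  "squeeze": 40
}}

```text
clock: 1.95
eef_pos: [522.3, -140.6, 231.6]
tcp_rot: [3.141, -0.001, -0.002]
contact_force: [0.6, -0.7, -0.1]
opening: 0.999
```

Call:
{"op": "move_arm", "data": {
  "targets": [0.6,11,-17.5,0,0,0.6,11,-17.5,0,0,0.6,11,-17.5,0,0,0.6,11,-17.5,0,0,0.6,11,-17.5,0,0,0.6,11,-17.5,0,0,0.6,11,-17.5,0,0]
}}

```text
clock: 2.65
eef_pos: [631.0, 31.5, 231.0]
tcp_rot: [3.141, 0.001, -0.002]
contact_force: [0.3, -0.6, 0.4]
opening: 0.804
```

Run:
```python
from h import *
f=r.grab_frame("side"); cv2.imwrite("pics/s1.png",cv2.resize(f["img"][130:290,130:330],None,fx=4,fy=3.75))
plan(632,35,26,0)
print([m["position"] for m in r.mark_of(f,"tray_handle")])
```

```text
shift [ 0.1  -0.39 20.52] turn -0.2 alt 179.8 q6 93.0 yaw -0.2 pos [631.   31.1 231.2] open 0.801 t 2.7
[[629.3, 33.7, 41.2]]
```

View pics/s1.png

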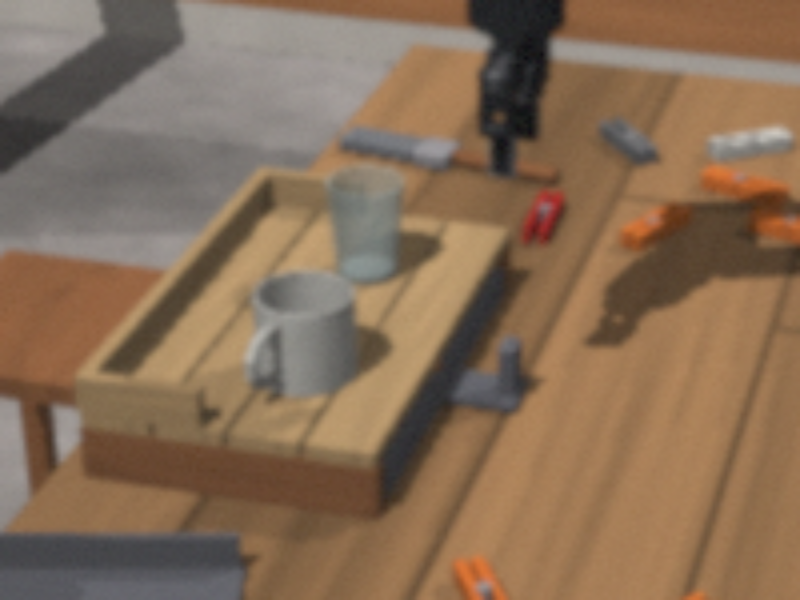

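The side view shows the handle post clear at about (258,229), with the gripper above it. Next I descend.

Call:
{"op": "move_arm", "data": {
  "targets": [0.6,0.1,-0.3,18,0,0.6,0.1,-0.3,18,0,0.6,0.1,-0.3,18,0,0.6,0.1,-0.3,18,0,0.6,0.1,-0.3,20.3,0,0.6,0.1,-0.3,20.3,0,-1,0.1,-0.3,20.3,0,-1,0.1,-0.3,20.3,0,-1,0.1,-0.3,20.3,0,-1,0.1,-0.3,20.3,0]
}}

```text
clock: 3.75
eef_pos: [633.9, 35.1, 30.2]
tcp_rot: [3.141, -0.003, -0.002]
contact_force: [-1.4, -1.5, 8.1]
opening: 0.274
```

Call:
{"op": "move_arm", "data": {
  "targets": [-1,0,0,0,0,-1,0,0,0,0,-1,0,0,0,0]
}}

```text
clock: 4.05
eef_pos: [633.9, 35.1, 30.2]
tcp_rot: [3.141, -0.003, -0.002]
contact_force: [-0.6, -2.5, 6.7]
opening: 0.273
```

Call:
{"op": "move_arm", "data": {
  "targets": [-1,-1.5,0,0,0,-1,-3,0,0,0,-1,-5,0,0,0,-1,-7,0,0,0,-1,-9,0,0,0,-1,-11,0,0,0,-1,-13,0,0,0,-1,-14.2,0,0,0,-1,-14.9,0,0,0,-1,-15.2,0,0,0]
}}

```text
clock: 5.05
eef_pos: [484.0, 35.0, 30.3]
tcp_rot: [3.141, -0.008, -0.001]
contact_force: [11.6, -9.5, -6.3]
opening: 0.274
```

Run:
```python
from h import *
s=r.sense(); print(s["eef_pos"],s["contact_force"],s["opening"])
f=r.grab_frame("top"); cv2.imwrite("pics/t2.png",f["img"])
print([m["position"] for m in r.mark_of(f,"tray_handle")],[m["position"] for m in r.mark_of(f,"tray_floor")]); print(pegs(f))
```

```text
[483.95026516  34.95600775  30.26576543] [11.64023075 -9.54418225 -6.31565064] 0.2736735464113683
[] [[590.9, 35.4, 7.0]]
[(590, 37, 3.3, 85, 22, [240, 228]), (575, -315, 65.2, 88, 23, [363, 233]), (571, 331, -59.7, 89, 21, [135, 237]), (536, 435, 5.0, 87, 22, [99, 248]), (505, -430, -18.5, 88, 28, [404, 256]), (444, -347, -14.8, 86, 27, [376, 279]), (443, 335, 54.6, 89, 22, [134, 283])]
```

View pics/t2.png

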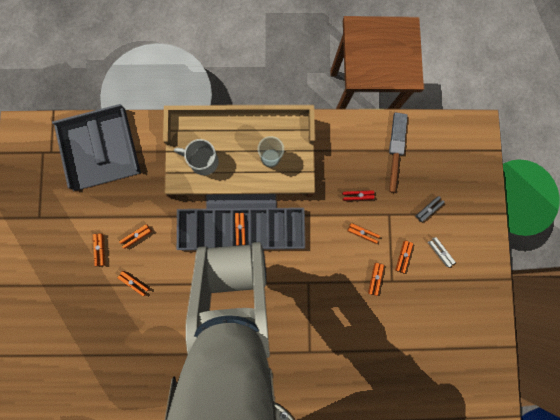

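The tray is out, and its middle pocket at (240,228) already holds a peg. I release the handle and rise.

Call:
{"op": "move_arm", "data": {
  "targets": [-1,0.2,0,0,0,0.6,0.2,0,0,0,0.6,0.2,0,0,0,0.6,0.2,0,0,0,0.6,0.2,0,-4,0,0.6,0.2,0,-8,0,0.6,0.2,0,-12,0,0.6,0.2,0,-12,0,0.6,0.2,0,-12,0]
}}

```text
clock: 6.1
eef_pos: [483.2, 35.8, 149.1]
tcp_rot: [-3.141, -0.002, -0.002]
contact_force: [-1.0, 0.5, 0.1]
opening: 0.805
```

Run:
```python
from h import *
f=r.grab_frame("top"); cv2.imwrite("pics/t3.png",cv2.resize(f["img"][180:290,160:330],None,fx=4.5,fy=4.5,interpolation=cv2.INTER_CUBIC))
print([m["position"] for m in r.mark_of(f,"tray_handle")],[m["position"] for m in r.mark_of(f,"tray_floor")])
g=r.grab_frame("side"); print([m["position"] for m in r.mark_of(g,"tray_handle")],[m["position"] for m in r.mark_of(g,"tray_floor")])
plan(443,335,150,54.6)
plan(571,331,150,-59.5)
```

```text
[] [[592.5, 32.8, 12.0]]
[[481.7, 34.5, 44.7]] [[592.1, 32.2, 6.3]]
shift [ -3.96 -29.93  -0.29] turn -54.7 alt 125.3 q6 94.0 yaw -0.1 pos [482.   35.6 147.1] open 0.801 t 6.4
shift [  8.84 -29.56  -0.29] turn 59.4 alt -120.6 q6 94.0 yaw -0.1 pos [482.   35.6 147.1] open 0.801 t 6.4
```

View pics/t3.png

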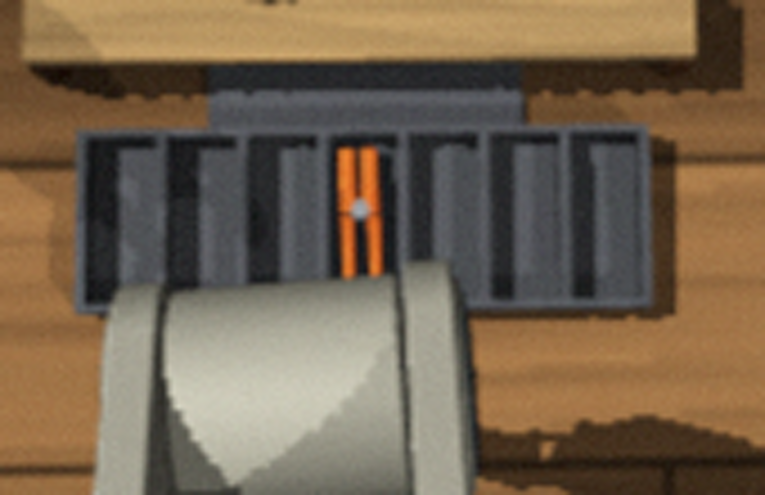

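Call:
{"op": "move_arm", "data": {
  "targets": [0.3,-4,-30,0,-54.7,0.3,-4,-30,0,-54.7,0.3,-4,-30,0,-54.7,0.3,-4,-30,0,-54.7,0.3,-4,-30,0,-54.7,0.3,-4,-30,0,-54.7,0.3,-4,-30,0,-54.7,0.3,-4,-30,0,-54.7,0.3,-4,-30,0,-54.7]
}}

```text
clock: 7.3
eef_pos: [442.9, 335.0, 147.5]
tcp_rot: [-3.141, 0.002, 0.951]
contact_force: [0.1, -0.0, -0.3]
opening: 0.654
```

Run:
```python
from h import *
f=r.grab_frame("top")
P=rays(f,[(177.8,209.3),(304,208.2),(304.9,247.8),(177.8,248.9)],34);print(P.round(1),P.mean(0))
print([m["position"] for m in r.mark_of(f,"tray_handle")],[m["position"] for m in r.mark_of(f,"tray_floor")])
g=r.grab_frame("side"); print([m["position"] for m in r.mark_of(g,"tray_handle")],[m["position"] for m in r.mark_of(g,"tray_floor")])
print(pegs(f))
cv2.imwrite("pics/s4.png",cv2.resize(g["img"][220:360,180:380],None,fx=4,fy=4))
plan(443,335,7,54.6)
```

```text
[[ 645.   208.4   34. ]
 [ 644.6 -144.8   34. ]
 [ 533.4 -144.8   34. ]
 [ 534.7  206.9   34. ]] [589.43720291  31.43240412  34.        ]
[[482.3, 34.5, 44.1]] [[590.2, 33.6, 7.2]]
[[480.7, 33.4, 44.1]] [[588.9, 29.8, 9.6]]
[(592, 37, 3.1, 88, 22, [240, 226]), (574, -316, 64.4, 90, 24, [363, 233]), (572, 330, -59.0, 86, 21, [135, 237]), (536, 434, 5.3, 87, 21, [99, 249]), (505, -430, -18.8, 87, 28, [404, 257]), (443, -346, -15.2, 86, 26, [376, 279]), (439, 331, 55.0, 78, 23, [137, 285])]
shift [-0.04 -0.06 14.14] turn -0.1 alt 179.9 q6 72.0 yaw 54.5 pos [443.7 334.9 148.4] open 0.652 t 7.6
```

View pics/s4.png

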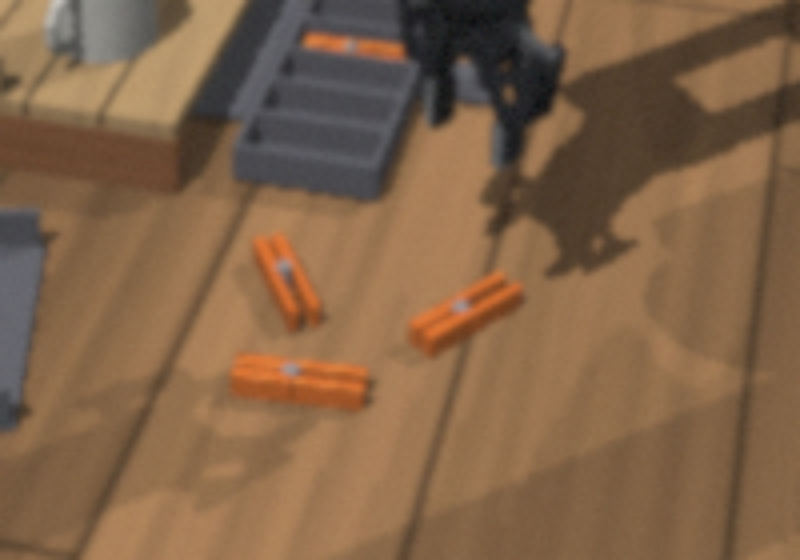

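The side view shows the three left-hand pegs lying flat, and peg A at about (296,297) is clear of the others. I descend and grip it.

Call:
{"op": "move_arm", "data": {
  "targets": [0.3,0,0,5,0,0.3,0,0,10,0,0.3,0,0,13,0,0.3,0,0,14.1,0,0.3,0,0,14.1,0,-1,0,0,14.1,0,-1,0,0,14.1,0,-1,0,0,14.1,0,-1,0,0,14.1,0,-1,0,0,14.1,0]
}}

```text
clock: 8.6
eef_pos: [444.7, 336.6, 9.3]
tcp_rot: [3.14, -0.003, 0.953]
contact_force: [-0.1, -0.3, 7.7]
opening: 0.265
```

Call:
{"op": "move_arm", "data": {
  "targets": [-1,0,0,0,0,-1,0,0,-5,0,-1,0,0,-10,0,-1,0,0,-12,0,-1,0,0,-12,0]
}}

```text
clock: 9.1
eef_pos: [445.7, 337.4, 132.0]
tcp_rot: [3.139, -0.008, 0.953]
contact_force: [0.3, 0.3, -1.2]
opening: 0.268
```

Run:
```python
from h import *
g=r.grab_frame("side"); 
cv2.imwrite("pics/s5.png",cv2.resize(g["img"][150:320,180:380],None,fx=4,fy=3.5))
plan(590,33.5+150,127,0)
```

```text
shift [-4.04 20.73  0.28] turn 54.6 alt -125.4 q6 72.0 yaw 54.6 pos [444.5 336.6 129.8] open 0.265 t 9.2
```

View pics/s5.png

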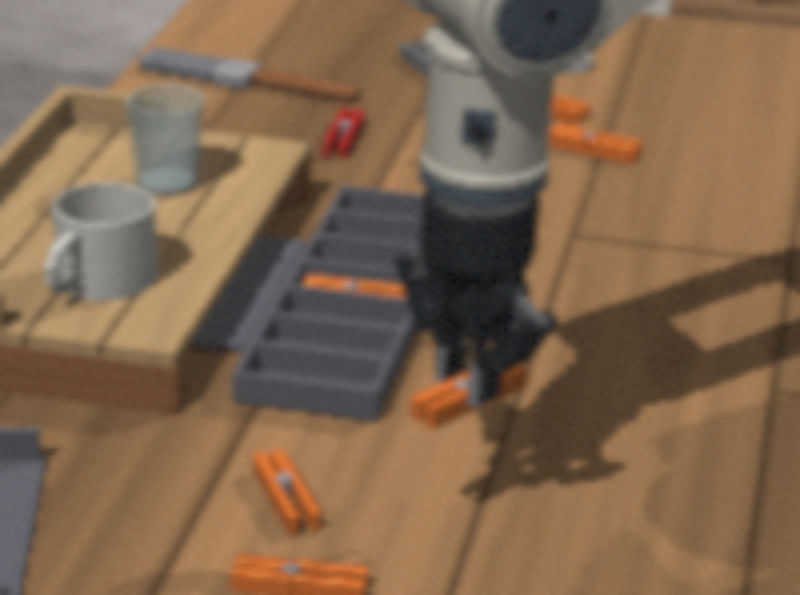

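Call:
{"op": "move_arm", "data": {
  "targets": [-1,-4,20.7,0,54.6,-1,-4,20.7,0,54.6,-1,-4,20.7,0,54.6,-1,-4,20.7,0,54.6,-1,-4,20.7,0,54.6,-1,-4,20.7,0,54.6,-1,-4,20.7,0,54.6,-1,-4,20.7,0,54.6,-1,-4,20.7,0,54.6]
}}

```text
clock: 10.05
eef_pos: [588.2, 183.0, 126.3]
tcp_rot: [3.141, 0.002, 0.002]
contact_force: [0.1, 0.8, -0.9]
opening: 0.265
```

Run:
```python
from h import *
g=r.grab_frame("side"); 
cv2.imwrite("pics/s6.png",cv2.resize(g["img"][150:320,180:380],None,fx=4,fy=3.5))
plan(590,33.5+150,37,0)
```

```text
shift [ 0.16 -0.04  8.96] turn 0.1 alt -179.9 q6 107.0 yaw 0.1 pos [588.4 183.1 126.6] open 0.265 t 10.1
```

View pics/s6.png

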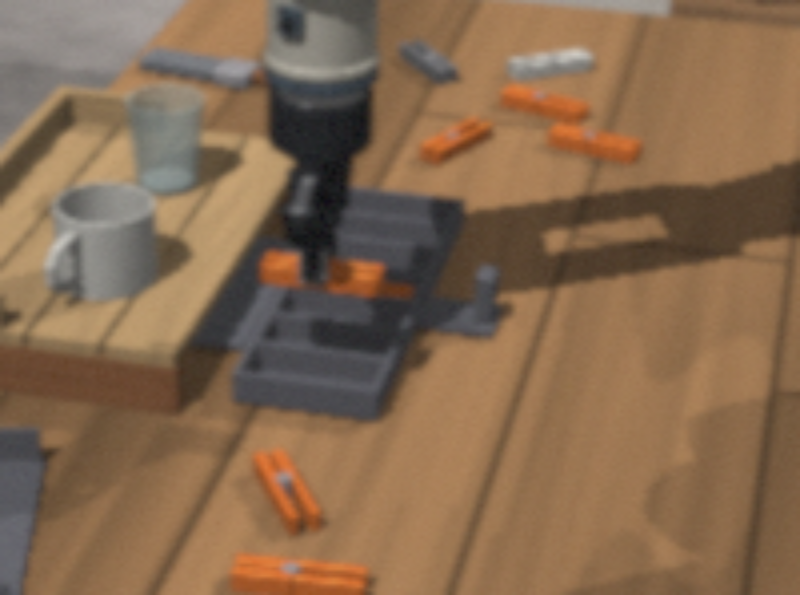

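Call:
{"op": "move_arm", "data": {
  "targets": [-1,0.2,0,4,0,-1,0.2,0,7.5,0,-1,0.2,0,8.9,0,-1,0.2,0,8.9,0,0.2,0.2,0,8.9,0,0.2,0.2,0,8.9,0,0.2,0.2,0,8.9,0,0.2,0.2,0,4,0,0.2,0.2,0,-1,0,0.2,0.2,0,-1,0]
}}

```text
clock: 11.1
eef_pos: [595.4, 184.5, 145.3]
tcp_rot: [-3.138, -0.012, -0.0]
contact_force: [1.6, 0.1, 0.2]
opening: 0.603
```

Run:
```python
from h import *
g=r.grab_frame("side"); 
cv2.imwrite("pics/s7.png",cv2.resize(g["img"][150:320,180:380],None,fx=4,fy=3.5))
f=r.grab_frame("top"); print(pegs(f))
plan(571,331,150,-59.5)
```

```text
[(593, 36, -0.2, 86, 23, [240, 229]), (574, -315, 65.6, 88, 23, [363, 233]), (571, 331, -59.1, 66, 21, [135, 238]), (506, -431, -18.8, 87, 28, [404, 257]), (444, -346, -14.5, 88, 27, [376, 279])]
shift [ -2.12 -14.75  -1.01] turn 59.5 alt -120.5 q6 107.0 yaw -0.0 pos [592.1 183.5 139.9] open 0.598 t 11.2
```

View pics/s7.png

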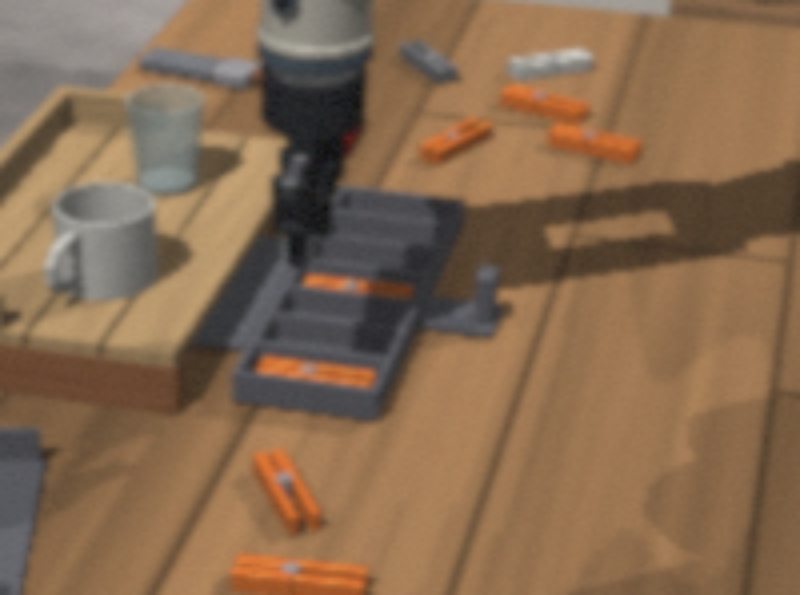

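Peg A lies in the end pocket at (258,257). Next is peg B.

Call:
{"op": "move_arm", "data": {
  "targets": [0.2,-2.1,-14.8,0,-120.5,0.2,-2.1,-14.8,0,-120.5,0.2,-2.1,-14.8,0,-120.5,0.2,-2.1,-14.8,0,-120.5,0.2,-2.1,-14.8,0,-120.5,0.2,-2.1,-14.8,0,-120.5,0.2,-2.1,-14.8,0,-120.5,0.2,-2.1,-14.8,0,-120.5,0.2,-2.1,-14.8,0,-120.5,0.2,-2.1,-14.8,0,-120.5]
}}

```text
clock: 12.2
eef_pos: [569.1, 330.6, 135.9]
tcp_rot: [-3.14, 0.001, 1.506]
contact_force: [-1.0, -0.8, -0.8]
opening: 0.603
```

Run:
```python
from h import *
plan(571,331,50,-59.5)
```

```text
shift [0.05 0.19 8.59] turn -34.2 alt 145.8 q6 34.0 yaw 86.3 pos [569.1 330.6 135.9] open 0.603 t 12.2
```

Call:
{"op": "move_arm", "data": {
  "targets": [0.2,0,0.2,3,-34.2,0.2,0,0.2,6,-34.2,0.2,0,0.2,8,-34.2,0.2,0,0.2,8,-34.2,0.2,0,0.2,8,-34.2]
}}

```text
clock: 12.7
eef_pos: [570.6, 330.2, 55.3]
tcp_rot: [-3.138, -0.0, 2.099]
contact_force: [-0.2, 0.1, -0.2]
opening: 0.602
```

Run:
```python
from h import *
g=r.grab_frame("side"); 
cv2.imwrite("pics/s8.png",cv2.resize(g["img"][220:350,180:350],None,fx=4.5,fy=4.5))
plan(571,331,8,-59.5)
```

```text
shift [ 0.05 -0.    4.82] turn -0.6 alt 179.4 q6 -0.0 yaw 119.9 pos [571.3 330.6  56.2] open 0.596 t 12.8
```

View pics/s8.png

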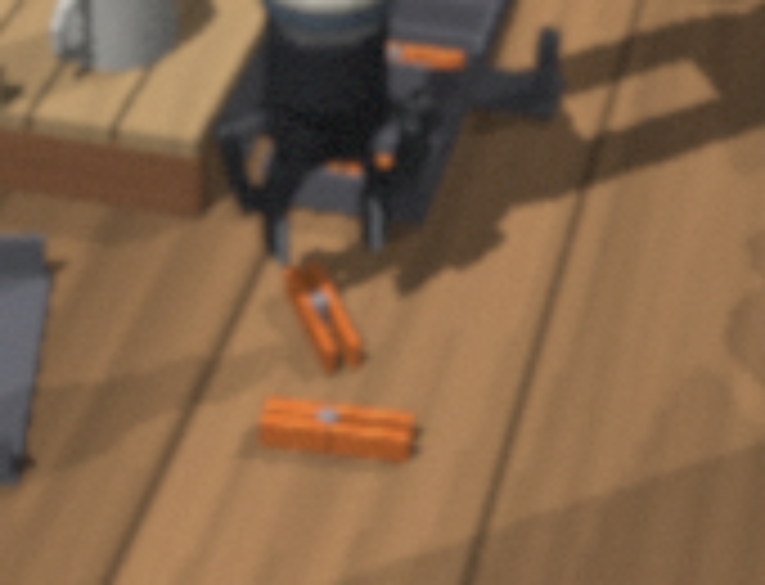

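The jaws straddle the line of peg B at about (252,291). I descend and grip it.

Call:
{"op": "move_arm", "data": {
  "targets": [0.2,0,0,3,-0.6,0.2,0,0,4.8,-0.6,0.2,0,0,4.8,-0.6,-1,0,0,4.8,-0.6,-1,0,0,4.8,-0.6,-1,0,0,4.8,-0.6,-1,0,0,4.8,-0.6,-1,0,0,4.8,-0.6]
}}

```text
clock: 13.55
eef_pos: [572.7, 331.4, 10.4]
tcp_rot: [3.14, -0.0, 2.107]
contact_force: [0.1, -0.3, 5.7]
opening: 0.266
```

Call:
{"op": "move_arm", "data": {
  "targets": [-1,0,0,-4,0,-1,0,0,-8,0,-1,0,0,-11,0,-1,0,0,-11,0]
}}

```text
clock: 13.95
eef_pos: [574.6, 332.5, 124.4]
tcp_rot: [3.134, 0.0, 2.107]
contact_force: [1.4, 0.9, -0.3]
opening: 0.271
```

Run:
```python
from h import *
g=r.grab_frame("side"); 
cv2.imwrite("pics/s9.png",cv2.resize(g["img"][200:350,180:350],None,fx=4,fy=4))
plan(590,133.5,120,0)
```

```text
shift [-17.9   -8.69   0.19] turn -59.3 alt 120.7 q6 -1.0 yaw 120.7 pos [573.3 331.8 121.9] open 0.267 t 14.0
```

View pics/s9.png

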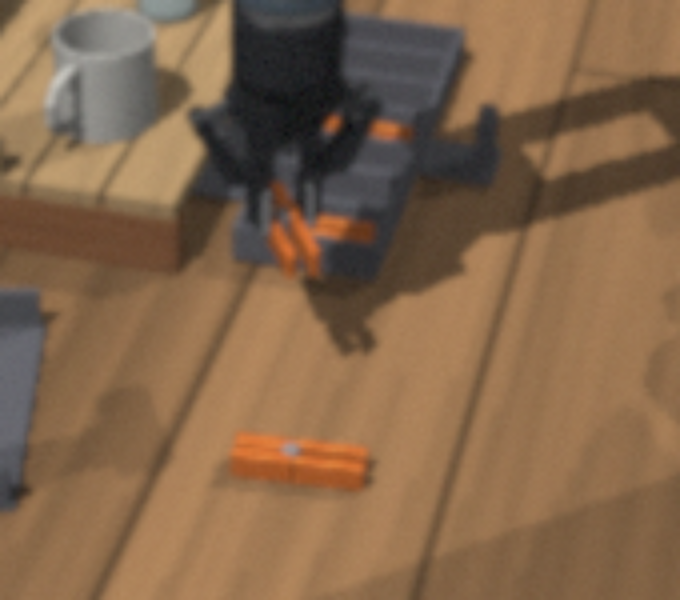

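Peg B is held level. I carry it to the y = +100 pocket.

Call:
{"op": "move_arm", "data": {
  "targets": [-1,-17.9,-8.7,0,-59.3,-1,-17.9,-8.7,0,-59.3,-1,-17.9,-8.7,0,-59.3,-1,-17.9,-8.7,0,-59.3,-1,-17.9,-8.7,0,-59.3,-1,-17.9,-8.7,0,-59.3,-1,-17.9,-8.7,0,-59.3,-1,-17.9,-8.7,0,-59.3,-1,-17.9,-8.7,0,-59.3]
}}

```text
clock: 14.9
eef_pos: [587.9, 132.6, 118.3]
tcp_rot: [-3.141, -0.002, 3.138]
contact_force: [-0.2, 1.0, -0.5]
opening: 0.269
```

Run:
```python
from h import *
g=r.grab_frame("side"); 
cv2.imwrite("pics/s10.png",cv2.resize(g["img"][180:330,180:350],None,fx=4,fy=4))
plan(590,133.5,38,0)
```

```text
shift [-0.19  0.08  8.05] turn -0.2 alt 179.8 q6 -77.0 yaw 179.8 pos [588.1 132.7 118.5] open 0.268 t 14.9
```

View pics/s10.png

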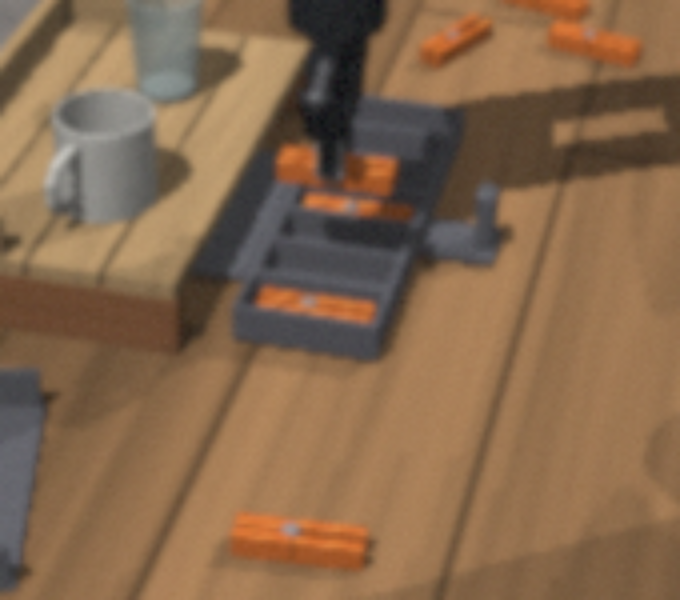

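Call:
{"op": "move_arm", "data": {
  "targets": [-1,-0.2,0.1,4,0,-1,-0.2,0.1,7,0,-1,-0.2,0.1,8.1,0,-1,-0.2,0.1,8.1,0,0.2,-0.2,0.1,8.1,0,0.2,-0.2,0.1,8.1,0,0.2,-0.2,0.1,8.1,0,0.2,-0.2,0.1,4,0,0.2,-0.2,0.1,-1,0,0.2,-0.2,0.1,-1,0]
}}

```text
clock: 15.95
eef_pos: [595.1, 134.7, 136.6]
tcp_rot: [3.139, 0.011, -3.141]
contact_force: [0.8, 0.1, -0.3]
opening: 0.596
```

Run:
```python
from h import *
f=r.grab_frame("top"); print(pegs(f))
plan(536,434.5,50,4.5)
g=r.grab_frame("side"); 
cv2.imwrite("pics/s11.png",cv2.resize(g["img"][180:330,180:350],None,fx=4,fy=4))
```

```text
[(593, 36, -0.2, 85, 23, [240, 229]), (575, -315, 65.6, 88, 23, [363, 233]), (536, 434, 5.2, 87, 21, [99, 249]), (506, -430, -18.8, 87, 27, [404, 257]), (444, -346, -15.1, 87, 26, [376, 279])]
shift [ 5.75 30.02  8.39] turn -4.5 alt 175.5 q6 -77.0 yaw -180.0 pos [593.5 134.3 133.9] open 0.604 t 16.0
```

View pics/s11.png

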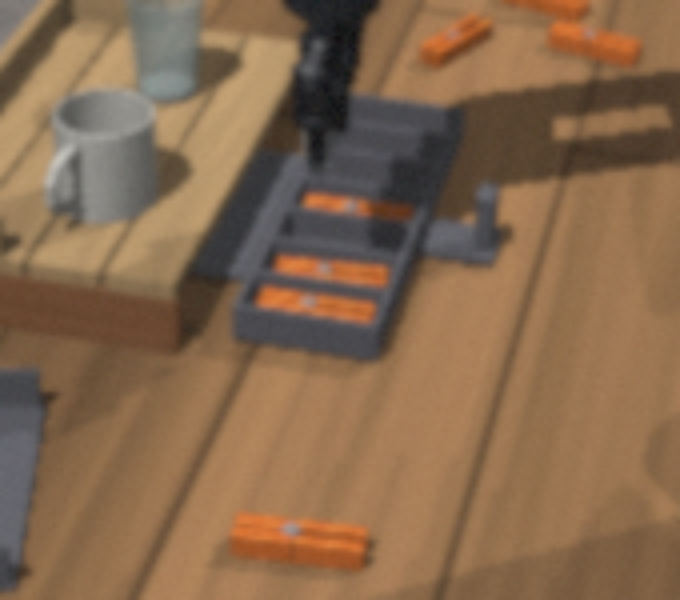

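Peg B is in its pocket. Next is peg C.

Call:
{"op": "move_arm", "data": {
  "targets": [0.2,5.8,30,0,-4.5,0.2,5.8,30,0,-4.5,0.2,5.8,30,0,-4.5,0.2,5.8,30,0,-4.5,0.2,5.8,30,0,-4.5,0.2,5.8,30,3,-4.5,0.2,5.8,30,6,-4.5,0.2,5.8,30,8,-4.5,0.2,5.8,30,8,-4.5]
}}

```text
clock: 16.95
eef_pos: [529.3, 432.1, 44.5]
tcp_rot: [-3.137, -0.007, -3.061]
contact_force: [-0.6, -0.7, 0.2]
opening: 0.601
```

Run:
```python
from h import *
plan(536,434.5,8,4.7)
g=r.grab_frame("side"); 
cv2.imwrite("pics/s12.png",cv2.resize(g["img"][220:350,180:350],None,fx=4,fy=4))
```

```text
shift [-0.68  0.19  3.65] turn -0.1 alt 179.9 q6 -55.0 yaw -175.4 pos [529.3 432.1  44.5] open 0.601 t 16.9
```

View pics/s12.png

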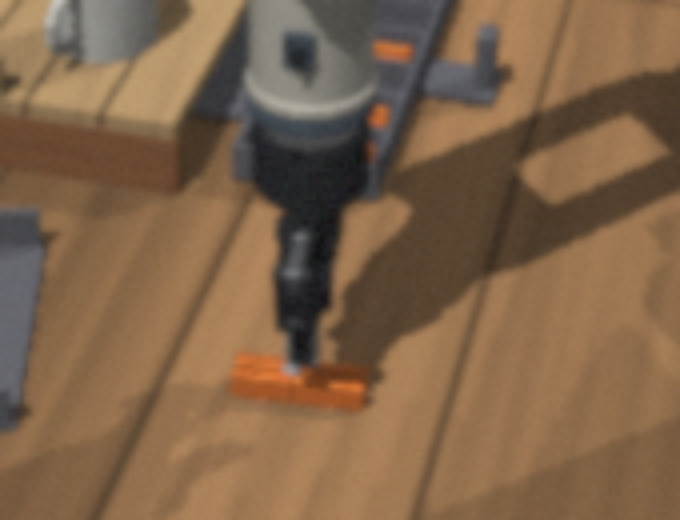

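Run:
```python
from h import *
plan(536,434.5,8,4.7)
g=r.grab_frame("side"); 
plan(536,434.5,8,4.7)
```

```text
shift [-0.54  0.15  3.88] turn -0.2 alt 179.8 q6 -55.0 yaw -175.5 pos [530.8 432.5  46.8] open 0.601 t 17.0
shift [-0.41  0.11  4.06] turn -0.2 alt 179.8 q6 -55.0 yaw -175.5 pos [532.  433.1  48.6] open 0.601 t 17.1
```

Call:
{"op": "move_arm", "data": {
  "targets": [0.2,0,0,2.5,0,0.2,0,0,4.4,0,0.2,0,0,4.4,0,0.2,0,0,4.4,0,-1,0,0,4.4,0,-1,0,0,4.4,0,-1,0,0,4.4,0,-1,0,0,4.4,0,-1,0,0,4.4,0]
}}

```text
clock: 17.95
eef_pos: [533.3, 434.2, 6.6]
tcp_rot: [3.14, 0.002, -3.063]
contact_force: [-0.5, -0.7, 6.8]
opening: 0.267
```

Call:
{"op": "move_arm", "data": {
  "targets": [-1,0,0,-4,0,-1,0,0,-8,0,-1,0,0,-11,0,-1,0,0,-11,0]
}}

```text
clock: 18.35
eef_pos: [534.9, 435.7, 120.8]
tcp_rot: [3.137, 0.007, -3.063]
contact_force: [0.1, 0.0, -0.1]
opening: 0.269
```

Run:
```python
from h import *
g=r.grab_frame("side"); r.grab_frame("side"); r.grab_frame("side")
cv2.imwrite("pics/s13.png",cv2.resize(g["img"][200:350,180:350],None,fx=4,fy=4))
plan(590,83.5,120,0)
```

```text
shift [ -3.02 -35.33  -0.52] turn 4.5 alt -175.5 q6 -55.0 yaw -175.5 pos [532.  433.3 114.8] open 0.267 t 18.5
```

View pics/s13.png

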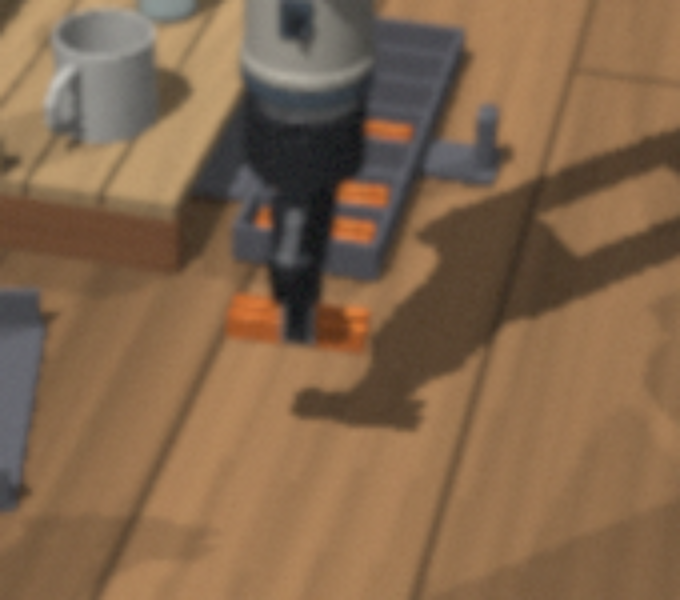

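Call:
{"op": "move_arm", "data": {
  "targets": [-1,-2.7,-35.3,0,4.5,-1,-2.7,-35.3,0,4.5,-1,-2.7,-35.3,0,4.5,-1,-2.7,-35.3,0,4.5,-1,-2.7,-35.3,0,4.5,-1,-2.7,-35.3,0,4.5,-1,-2.7,-35.3,0,4.5,-1,-2.7,-35.3,0,4.5,-1,-2.7,-35.3,0,4.5,-1,-2.7,-35.3,0,4.5]
}}

```text
clock: 19.5
eef_pos: [586.5, 84.5, 114.3]
tcp_rot: [3.141, -0.002, -3.141]
contact_force: [-0.3, 0.1, -0.5]
opening: 0.27
```

Run:
```python
from h import *
g=r.grab_frame("side"); 
cv2.imwrite("pics/s14.png",cv2.resize(g["img"][180:330,180:350],None,fx=4,fy=4))
plan(588,83.5,37,0)
```

```text
shift [-0.14 -0.15  7.75] turn 0.1 alt -179.9 q6 -82.0 yaw -179.9 pos [586.6  85.  114.5] open 0.267 t 19.6
```

View pics/s14.png

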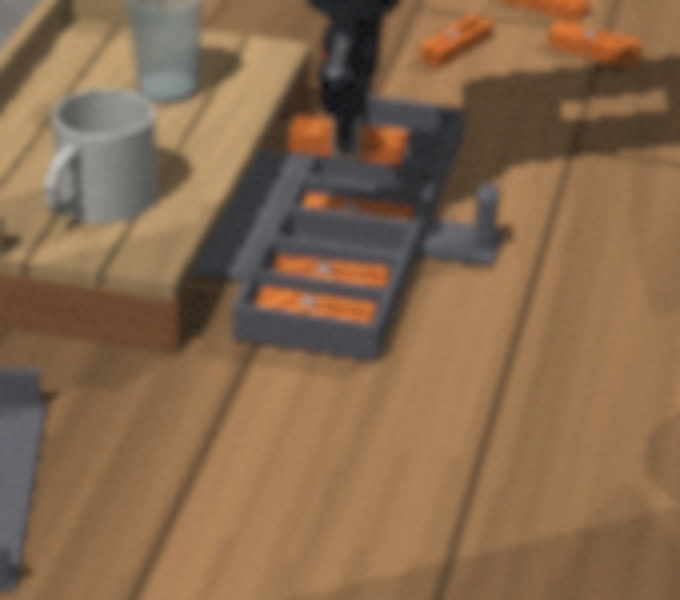

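Call:
{"op": "move_arm", "data": {
  "targets": [-1,-0.1,-0.1,4,0,-1,-0.1,-0.1,6.8,0,-1,-0.1,-0.1,7.7,0,-1,-0.1,-0.1,7.7,0,0.2,-0.1,-0.1,7.7,0,0.2,-0.1,-0.1,7.7,0,0.2,-0.1,-0.1,7.7,0,0.2,-0.1,-0.1,4,0,0.2,-0.1,-0.1,-1,0,0.2,-0.1,-0.1,-1,0]
}}

```text
clock: 20.55
eef_pos: [592.7, 83.4, 132.3]
tcp_rot: [3.14, 0.011, -3.141]
contact_force: [-0.1, -0.4, 0.3]
opening: 0.599
```

Run:
```python
from h import *
f=r.grab_frame("top"); print(pegs(f))
g=r.grab_frame("side"); 
cv2.imwrite("pics/s15.png",cv2.resize(g["img"][180:330,180:350],None,fx=4,fy=4))
plan(574.5,-315,120,65.5)
```

```text
[(575, -315, 65.2, 87, 24, [363, 233]), (506, -430, -18.5, 87, 28, [404, 256]), (443, -347, -12.6, 88, 27, [376, 279])]
shift [  1.52 -39.8    0.75] turn -65.5 alt 114.5 q6 -82.0 yaw -180.0 pos [589.6  83.  127.5] open 0.6 t 20.6
```

View pics/s15.png

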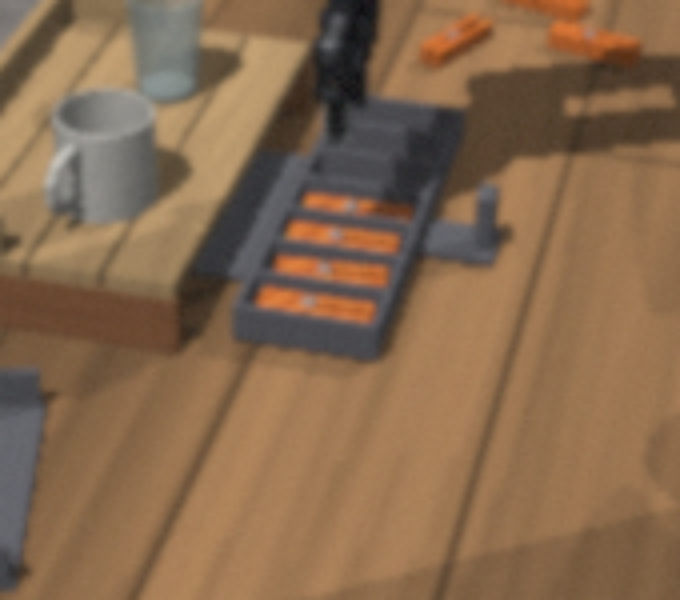

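Three pegs are in and the middle one is already taken. Next are the right-hand pegs, starting with D at (363,233).

Call:
{"op": "move_arm", "data": {
  "targets": [0.2,1.5,-39.8,0,114.5,0.2,1.5,-39.8,0,114.5,0.2,1.5,-39.8,0,114.5,0.2,1.5,-39.8,0,114.5,0.2,1.5,-39.8,0,114.5,0.2,1.5,-39.8,0,114.5,0.2,1.5,-39.8,0,114.5,0.2,1.5,-39.8,0,114.5,0.2,1.5,-39.8,0,114.5,0.2,1.5,-39.8,0,114.5]
}}

```text
clock: 21.65
eef_pos: [572.1, -316.7, 123.7]
tcp_rot: [-3.14, -0.001, 1.633]
contact_force: [-0.2, 0.2, -0.4]
opening: 0.601
```

Run:
```python
from h import *
plan(574.5,-315,50,65.5)
```

```text
shift [0.16 0.25 7.37] turn 28.1 alt -151.9 q6 -33.0 yaw 93.6 pos [ 572.1 -316.7  123.7] open 0.601 t 21.6
```

Call:
{"op": "move_arm", "data": {
  "targets": [0.2,0.2,0.3,3,28.1,0.2,0.2,0.3,6,28.1,0.2,0.2,0.3,7,28.1,0.2,0.2,0.3,7,28.1,0.2,0.2,0.3,7,28.1]
}}

```text
clock: 22.15
eef_pos: [575.1, -312.3, 53.4]
tcp_rot: [-3.139, -0.0, 1.151]
contact_force: [-0.3, -1.1, -0.2]
opening: 0.599
```

Run:
```python
from h import *
g=r.grab_frame("side"); r.grab_frame("side")
cv2.imwrite("pics/s16.png",cv2.resize(g["img"][130:230,230:370],None,fx=5,fy=5))
plan(574.5,-315,8,65.5)
```

```text
shift [-0.26 -0.04  4.66] turn 0.6 alt -179.4 q6 -5.0 yaw 66.1 pos [ 575.9 -312.7   54.6] open 0.602 t 22.2
```

View pics/s16.png

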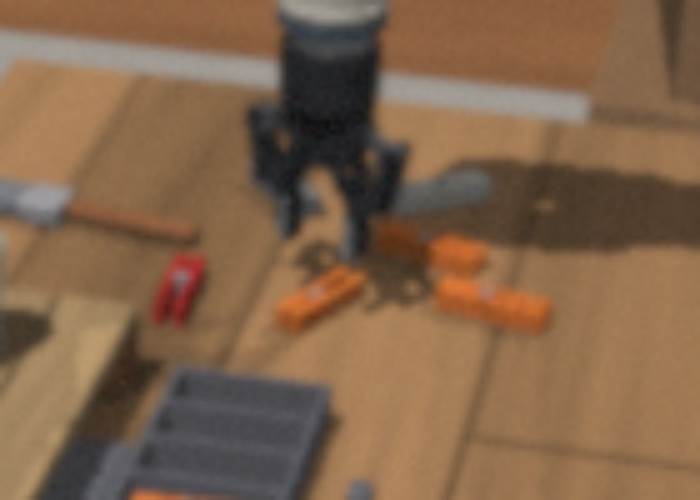

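Call:
{"op": "move_arm", "data": {
  "targets": [0.2,-0.2,0,3,0.6,0.2,-0.2,0,4.6,0.6,0.2,-0.2,0,4.6,0.6,0.2,-0.2,0,4.6,0.6,-1,-0.2,0,4.6,0.6,-1,-0.2,0,4.6,0.6,-1,-0.2,0,4.6,0.6,-1,-0.2,0,4.6,0.6,-1,-0.2,0,4.6,0.6]
}}

```text
clock: 23.15
eef_pos: [576.3, -315.2, 10.5]
tcp_rot: [3.14, 0.0, 1.141]
contact_force: [-0.3, 0.3, 5.9]
opening: 0.269
```

Call:
{"op": "move_arm", "data": {
  "targets": [-1,0,0,-4,0,-1,0,0,-8,0,-1,0,0,-11,0,-1,0,0,-11,0]
}}

```text
clock: 23.55
eef_pos: [578.1, -316.2, 124.5]
tcp_rot: [3.134, 0.001, 1.141]
contact_force: [0.1, 0.2, -0.7]
opening: 0.262
```

Run:
```python
from h import *
g=r.grab_frame("side"); r.grab_frame("side"); 
cv2.imwrite("pics/s17.png",cv2.resize(g["img"][120:230,230:370],None,fx=5,fy=5))
plan(589,-16.5,120,0)
print(pegs(r.grab_frame("top")))
```

```text
shift [ 2.768e+01 -1.122e+01  1.000e-02] turn 65.4 alt -114.6 q6 -4.0 yaw 65.4 pos [ 575.7 -314.9  120.1] open 0.263 t 23.6
[(593, 83, 0.1, 86, 20, [224, 225]), (591, 36, 4.1, 87, 23, [240, 228]), (589, 184, -2.5, 85, 22, [189, 227]), (590, 134, 5.5, 88, 23, [206, 231]), (597, -319, 65.2, 39, 24, [364, 225]), (523, -439, -27.6, 52, 26, [406, 250])]
```

View pics/s17.png

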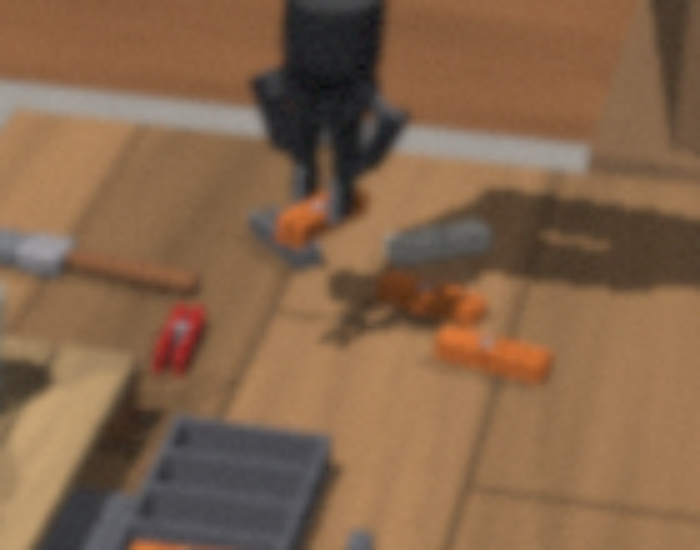

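Call:
{"op": "move_arm", "data": {
  "targets": [-1,27.7,-11.2,0,65.4,-1,27.7,-11.2,0,65.4,-1,27.7,-11.2,0,65.4,-1,27.7,-11.2,0,65.4,-1,27.7,-11.2,0,65.4,-1,27.7,-11.2,0,65.4,-1,27.7,-11.2,0,65.4,-1,27.7,-11.2,0,65.4,-1,27.7,-11.2,0,65.4,-1,27.7,-11.2,0,65.4]
}}

```text
clock: 24.7
eef_pos: [588.3, -16.4, 118.2]
tcp_rot: [-3.142, 0.002, 0.003]
contact_force: [-0.0, -0.2, -0.8]
opening: 0.266
```

Run:
```python
from h import *
g=r.grab_frame("side"); r.grab_frame("side"); 
cv2.imwrite("pics/s18.png",cv2.resize(g["img"][160:290,200:350],None,fx=4.5,fy=4.5))
plan(589,-16.5,38,0)
```

```text
shift [ 0.04 -0.02  8.06] turn 0.1 alt -179.9 q6 88.0 yaw 0.1 pos [588.6 -16.7 118.6] open 0.269 t 24.8
```

View pics/s18.png

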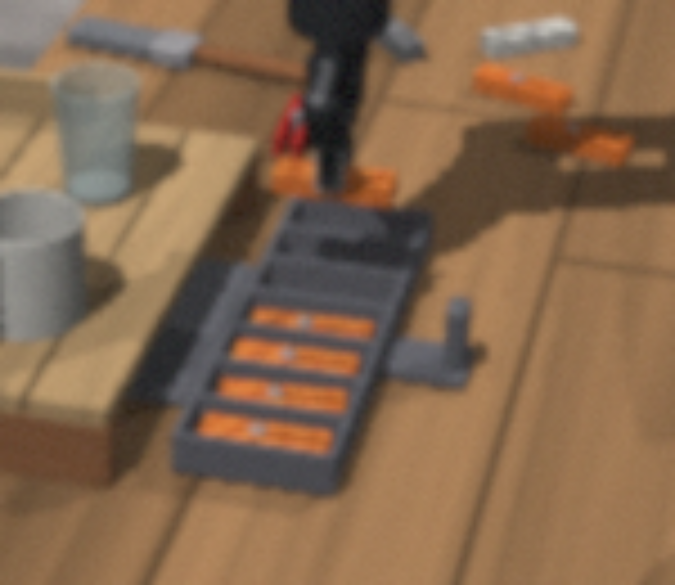

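Peg D is held level above the y = −50 pocket.

Call:
{"op": "move_arm", "data": {
  "targets": [-1,0,0,4,0,-1,0,0,7,0,-1,0,0,8.1,0,-1,0,0,8.1,0,0.2,0,0,8.1,0,0.2,0,0,8.1,0,0.2,0,0,8.1,0,0.2,0,0,4,0,0.2,0,0,-1,0,0.2,0,0,-1,0]
}}

```text
clock: 25.8
eef_pos: [593.6, -16.4, 136.4]
tcp_rot: [3.141, -0.011, -0.0]
contact_force: [1.2, 0.8, 0.3]
opening: 0.601
```

Run:
```python
from h import *
g=r.grab_frame("side"); f=r.grab_frame("top"); print(pegs(f)); 
cv2.imwrite("pics/s19.png",cv2.resize(g["img"][160:290,200:350],None,fx=4.5,fy=4.5))
plan(443.5,-346.5,120,-13.7)
```

```text
[(592, 184, -2.8, 80, 22, [189, 226]), (589, 134, 4.4, 85, 23, [206, 229]), (564, 35, -0.2, 34, 20, [241, 236]), (505, -430, -18.8, 87, 28, [404, 256]), (445, -346, -15.1, 88, 27, [376, 280])]
shift [-14.68  33.03   1.15] turn 13.7 alt -166.3 q6 88.0 yaw -0.0 pos [590.4 -16.3 131.5] open 0.599 t 25.9
```

View pics/s19.png

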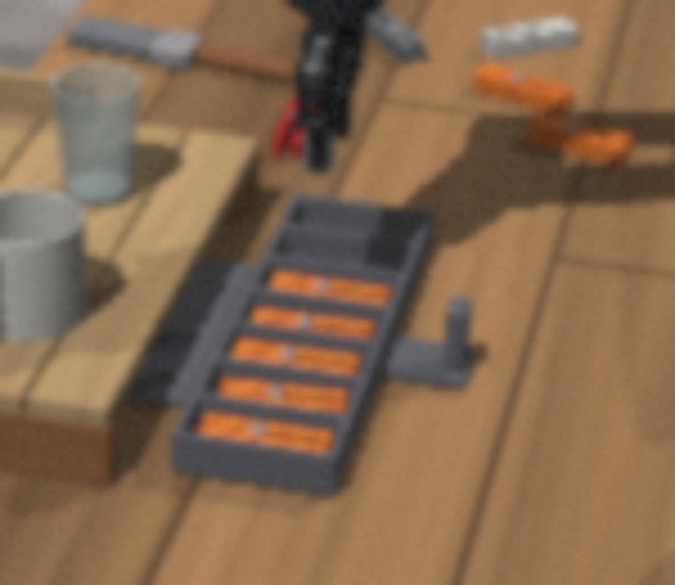

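Call:
{"op": "move_arm", "data": {
  "targets": [0.2,-14.6,33,0,14.7,0.2,-14.6,33,0,14.7,0.2,-14.6,33,0,14.7,0.2,-14.6,33,0,14.7,0.2,-14.6,33,0,14.7,0.2,-14.6,33,0,14.7,0.2,-14.6,33,0,14.7,0.2,-14.6,33,3,14.7,0.2,-14.6,33,6,14.7,0.2,-14.6,33,7.5,14.7]
}}

```text
clock: 26.9
eef_pos: [440.7, -345.4, 51.2]
tcp_rot: [-3.14, 0.004, -0.258]
contact_force: [-0.3, 1.0, -0.8]
opening: 0.602
```

Run:
```python
from h import *
g=r.grab_frame("side"); r.grab_frame("side"); r.grab_frame("side")
cv2.imwrite("pics/s20.png",cv2.resize(g["img"][130:230,230:370],None,fx=5,fy=5))
plan(444,-346,8,-15)
```

```text
shift [0.18 0.03 4.52] turn 0.3 alt -179.7 q6 67.0 yaw -14.7 pos [ 442.3 -345.3   53.2] open 0.599 t 27.1
```

View pics/s20.png

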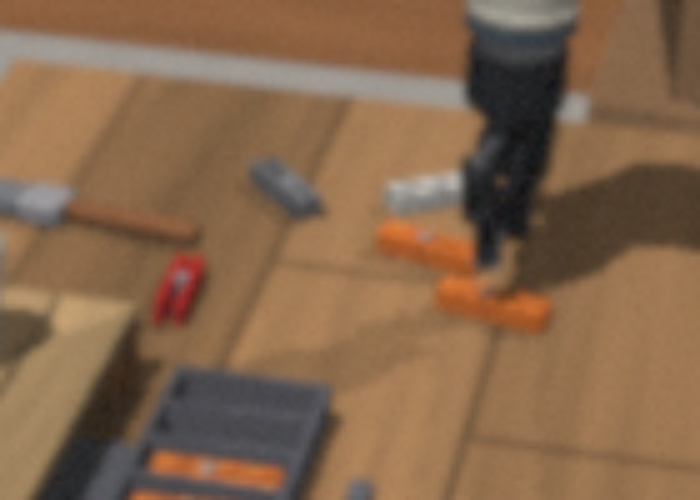

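Call:
{"op": "move_arm", "data": {
  "targets": [0.2,0.1,0,3,0,0.2,0.1,0,4.5,0,0.2,0.1,0,4.5,0,0.2,0.1,0,4.5,0,-1,0.1,0,4.5,0,-1,0.1,0,4.5,0,-1,0.1,0,4.5,0,-1,0.1,0,4.5,0,-1,0.1,0,4.5,0]
}}

```text
clock: 27.95
eef_pos: [444.6, -347.0, 10.5]
tcp_rot: [3.141, -0.002, -0.257]
contact_force: [-0.0, 1.5, 5.4]
opening: 0.268
```

Call:
{"op": "move_arm", "data": {
  "targets": [-1,0,0,-4,0,-1,0,0,-8,0,-1,0,0,-11,0,-1,0,0,-11,0]
}}

```text
clock: 28.35
eef_pos: [446.3, -348.4, 124.3]
tcp_rot: [3.138, -0.008, -0.257]
contact_force: [0.4, -0.6, -0.5]
opening: 0.271
```

Run:
```python
from h import *
g=r.grab_frame("side"); r.grab_frame("side"); 
cv2.imwrite("pics/s21.png",cv2.resize(g["img"][120:230,230:370],None,fx=5,fy=5))
plan(590,-66.5,120,0)
print(pegs(r.grab_frame("top")))
```

```text
shift [  6.97 -30.81   0.04] turn -14.7 alt 165.3 q6 67.0 yaw -14.7 pos [ 444.3 -346.8  120.4] open 0.268 t 28.4
[(593, 83, -0.0, 86, 20, [224, 225]), (591, 37, 3.5, 87, 22, [240, 227]), (590, 134, 6.3, 87, 23, [206, 229]), (589, -18, -0.6, 80, 23, [259, 228]), (588, 182, 0.5, 82, 20, [189, 228]), (498, -419, -41.7, 113, 44, [400, 258]), (409, -371, -14.9, 34, 28, [385, 291])]
```

View pics/s21.png

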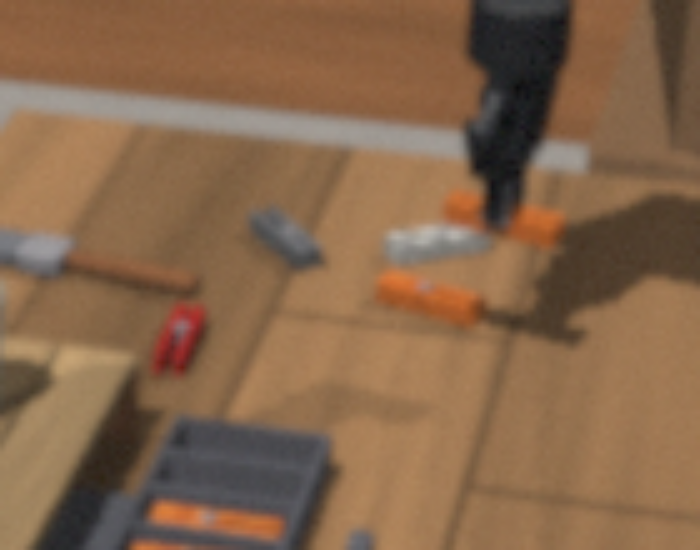

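Call:
{"op": "move_arm", "data": {
  "targets": [-1,7,-30.8,0,-14.7,-1,7,-30.8,0,-14.7,-1,7,-30.8,0,-14.7,-1,7,-30.8,0,-14.7,-1,7,-30.8,0,-14.7,-1,7,-30.8,0,-14.7,-1,7,-30.8,0,-14.7,-1,7,-30.8,0,-14.7,-1,7,-30.8,0,-14.7,-1,7,-30.8,0,-14.7]
}}

```text
clock: 29.5
eef_pos: [588.8, -67.7, 118.6]
tcp_rot: [3.141, 0.002, -0.001]
contact_force: [0.4, -1.0, -0.4]
opening: 0.269
```

Run:
```python
from h import *
g=r.grab_frame("side"); r.grab_frame("side"); 
cv2.imwrite("pics/s22.png",cv2.resize(g["img"][160:290,200:350],None,fx=4.5,fy=4.5))
plan(589.5,-66.5,38,0)
```

```text
shift [ 0.04 -0.13  8.11] turn -0.1 alt 179.9 q6 83.0 yaw -0.1 pos [589.1 -67.8 119.1] open 0.262 t 29.6
```

View pics/s22.png

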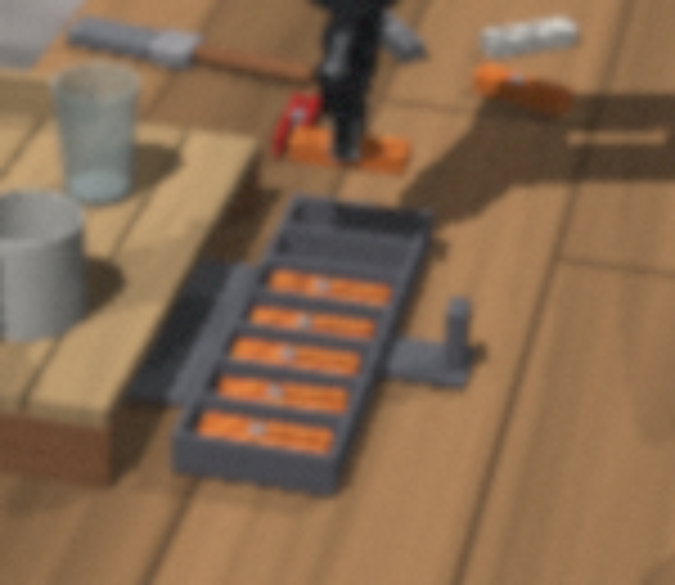

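Call:
{"op": "move_arm", "data": {
  "targets": [-1,0,-0.1,4,0,-1,0,-0.1,7,0,-1,0,-0.1,8.1,0,-1,0,-0.1,8.1,0,0.2,0,-0.1,8.1,0,0.2,0,-0.1,8.1,0,0.2,0,-0.1,8.1,0,0.2,0,-0.1,4,0,0.2,0,-0.1,-1,0,0.2,0,-0.1,-1,0]
}}

```text
clock: 30.6
eef_pos: [594.4, -65.8, 136.5]
tcp_rot: [3.14, -0.011, -0.0]
contact_force: [-0.0, -0.5, -0.3]
opening: 0.6
```

Run:
```python
from h import *
g=r.grab_frame("side"); f=r.grab_frame("top"); print(pegs(f)); 
cv2.imwrite("pics/s23.png",cv2.resize(g["img"][160:290,200:350],None,fx=4.5,fy=4.5))
plan(505.5,-430,120,-18.8)
```

```text
[(592, 83, -0.0, 88, 20, [224, 225]), (591, 40, -5.8, 88, 19, [239, 223]), (589, 182, 0.5, 85, 20, [189, 227]), (590, 134, 6.0, 87, 22, [206, 229]), (562, -67, -0.8, 26, 20, [277, 239]), (505, -431, -17.1, 87, 27, [405, 256])]
shift [-8.56 36.46  1.15] turn 18.8 alt -161.2 q6 84.0 yaw -0.0 pos [591.2 -65.5 131.5] open 0.596 t 30.7
```

View pics/s23.png

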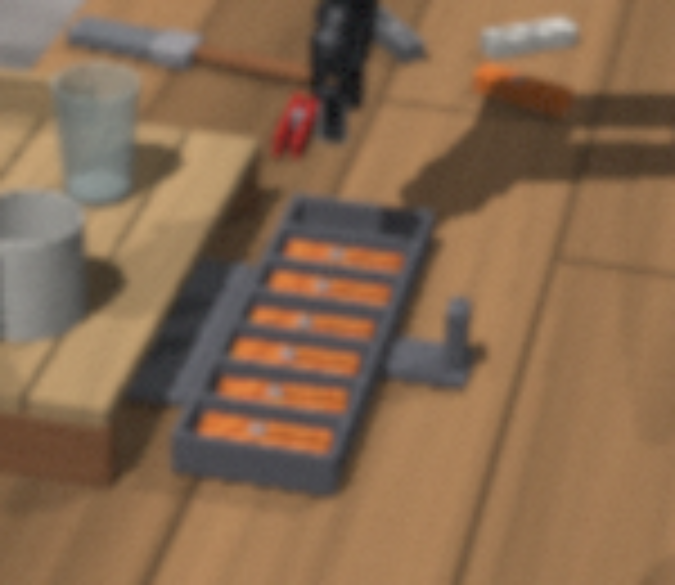

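Six pockets are filled. The last peg is F at (404,256).

Call:
{"op": "move_arm", "data": {
  "targets": [0.2,-8.5,36.5,0,18.5,0.2,-8.5,36.5,0,18.5,0.2,-8.5,36.5,0,18.5,0.2,-8.5,36.5,0,18.5,0.2,-8.5,36.5,0,18.5,0.2,-8.5,36.5,0,18.5,0.2,-8.5,36.5,0,18.5,0.2,-8.5,36.5,3,18.5,0.2,-8.5,36.5,6,18.5,0.2,-8.5,36.5,7.5,18.5]
}}

```text
clock: 31.7
eef_pos: [502.3, -429.6, 50.5]
tcp_rot: [-3.14, 0.005, -0.325]
contact_force: [-0.8, 0.4, -0.4]
opening: 0.599
```

Run:
```python
from h import *
g=r.grab_frame("side"); r.grab_frame("side"); r.grab_frame("side")
cv2.imwrite("pics/s24.png",cv2.resize(g["img"][130:230,230:370],None,fx=5,fy=5))
plan(505.5,-430,8,-18.5)
```

```text
shift [0.16 0.04 4.49] turn 0.0 alt -180.0 q6 68.0 yaw -18.5 pos [ 504.1 -429.1   52.9] open 0.598 t 31.9
```

View pics/s24.png

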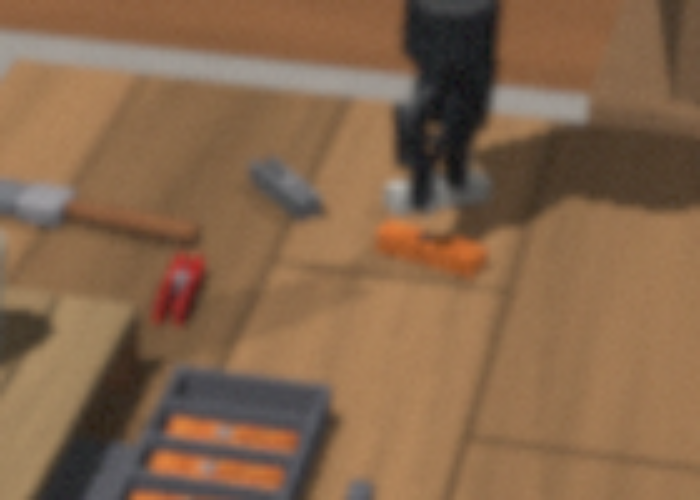

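Call:
{"op": "move_arm", "data": {
  "targets": [0.2,0.1,0,3,0,0.2,0.1,0,4.5,0,0.2,0.1,0,4.5,0,0.2,0.1,0,4.5,0,-1,0.1,0,4.5,0,-1,0.1,0,4.5,0,-1,0.1,0,4.5,0,-1,0.1,0,4.5,0,-1,0.1,0,4.5,0]
}}

```text
clock: 32.75
eef_pos: [506.5, -431.3, 10.8]
tcp_rot: [3.141, -0.002, -0.323]
contact_force: [0.3, -0.1, 7.3]
opening: 0.263
```

Call:
{"op": "move_arm", "data": {
  "targets": [-1,0,0,-4,0,-1,0,0,-8,0,-1,0,0,-11,0,-1,0,0,-11,0]
}}

```text
clock: 33.15
eef_pos: [508.1, -432.8, 124.8]
tcp_rot: [3.138, -0.008, -0.323]
contact_force: [-0.1, -0.3, 0.1]
opening: 0.265
```

Run:
```python
from h import *
g=r.grab_frame("side"); r.grab_frame("side"); 
cv2.imwrite("pics/s25.png",cv2.resize(g["img"][120:230,230:370],None,fx=5,fy=5))
plan(590,-116.5,120,0)
```

```text
shift [-2.020e+00 -3.249e+01  3.000e-02] turn -18.5 alt 161.5 q6 68.0 yaw -18.5 pos [ 506.  -431.   120.3] open 0.271 t 33.2
```

View pics/s25.png

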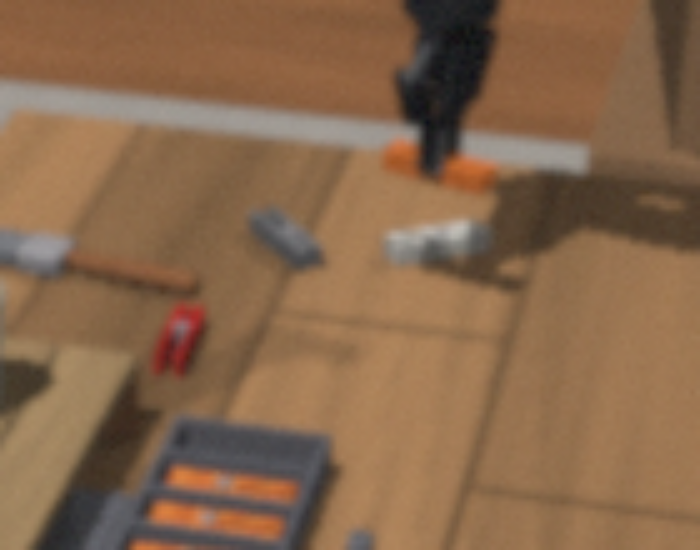

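Call:
{"op": "move_arm", "data": {
  "targets": [-1,-2,-32.5,0,-18.5,-1,-2,-32.5,0,-18.5,-1,-2,-32.5,0,-18.5,-1,-2,-32.5,0,-18.5,-1,-2,-32.5,0,-18.5,-1,-2,-32.5,0,-18.5,-1,-2,-32.5,0,-18.5,-1,-2,-32.5,0,-18.5,-1,-2,-32.5,0,-18.5,-1,-2,-32.5,0,-18.5]
}}

```text
clock: 34.25
eef_pos: [589.2, -116.9, 118.4]
tcp_rot: [-3.142, 0.001, -0.001]
contact_force: [0.4, -0.5, -0.7]
opening: 0.269
```

Run:
```python
from h import *
g=r.grab_frame("side"); r.grab_frame("side"); 
cv2.imwrite("pics/s26.png",cv2.resize(g["img"][160:290,200:350],None,fx=4.5,fy=4.5))
plan(589.5,-116.5,38,0)
```

```text
shift [ 0.01 -0.08  8.08] turn -0.1 alt 179.9 q6 79.0 yaw -0.1 pos [ 589.4 -117.3  118.8] open 0.265 t 34.4
```

View pics/s26.png

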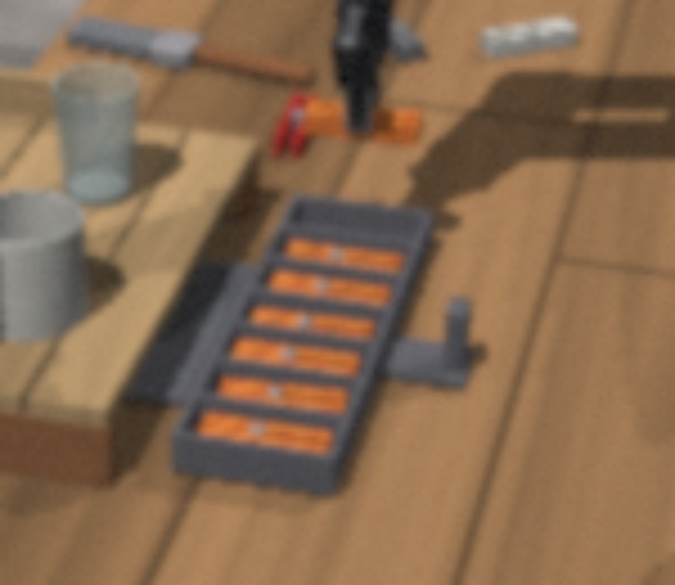

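Call:
{"op": "move_arm", "data": {
  "targets": [-1,0,-0.1,4,0,-1,0,-0.1,7,0,-1,0,-0.1,8.1,0,-1,0,-0.1,8.1,0,0.2,0,-0.1,8.1,0,0.2,0,-0.1,8.1,0,0.2,0,-0.1,8.1,0,0.2,0,-0.1,4,0,0.2,0,-0.1,-1,0,0.2,0,-0.1,-5,0]
}}

```text
clock: 35.35
eef_pos: [590.5, -115.2, 172.5]
tcp_rot: [3.141, -0.002, -0.0]
contact_force: [0.2, -0.4, 1.2]
opening: 0.603
```

Run:
```python
from h import *
g=r.grab_frame("side"); f=r.grab_frame("top"); print(pegs(f)); 
cv2.imwrite("pics/s27.png",cv2.resize(g["img"][140:290,200:370],None,fx=4,fy=4))
cv2.imwrite("pics/t27.png",cv2.resize(f["img"][180:300,130:330],None,fx=4,fy=4))
plan(482,34,150,0)
```

```text
[(593, 83, -0.0, 86, 20, [224, 225]), (591, 36, -0.2, 88, 23, [240, 227]), (589, 183, -2.0, 85, 20, [189, 227]), (590, 133, 0.4, 88, 23, [206, 229]), (589, -18, -0.5, 80, 23, [260, 230]), (571, -117, -1.0, 46, 23, [294, 236])]
shift [-11.19 -14.98   2.64] turn -0.0 alt 180.0 q6 79.0 yaw -0.0 pos [ 593.9 -115.8  176.4] open 0.604 t 35.5
```

View pics/s27.png

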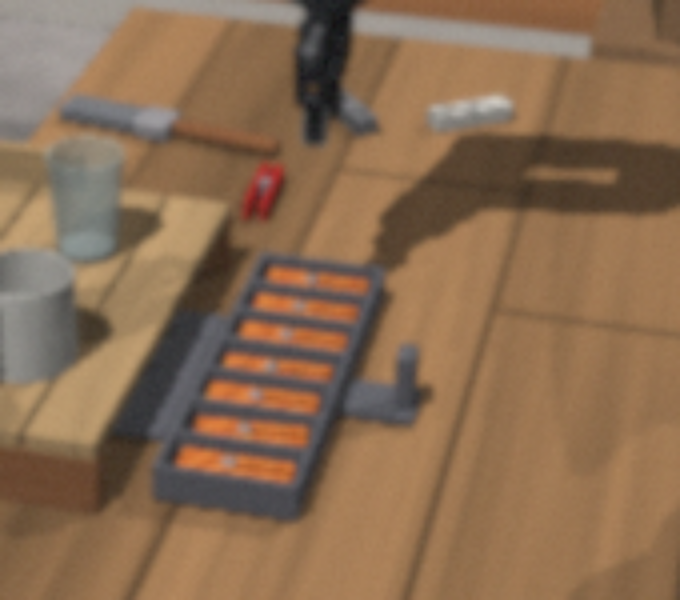

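View pics/t27.png

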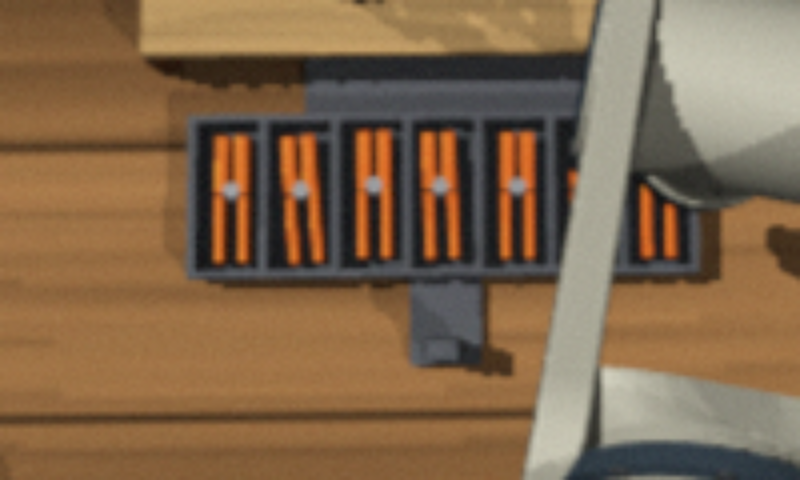

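All seven pegs lie flat, one to a pocket. I go back to the handle.

Call:
{"op": "move_arm", "data": {
  "targets": [0.6,-11,-15,0,0,0.6,-11,-15,0,0,0.6,-11,-15,0,0,0.6,-11,-15,0,0,0.6,-11,-15,0,0,0.6,-11,-15,0,0,0.6,-11,-15,8,0,0.6,-11,-15,8,0,0.6,-11,-15,8,0]
}}

```text
clock: 36.35
eef_pos: [478.1, 33.9, 86.2]
tcp_rot: [3.141, 0.006, -0.001]
contact_force: [-1.2, -0.4, 0.3]
opening: 0.798
```

Run:
```python
from h import *
for i in range(2): g=r.grab_frame("side")
print([m["position"] for m in r.mark_of(g,"tray_handle")])
plan(482.5,34.5,28,0)
```

```text
[[479.5, 31.9, 41.3]]
shift [ 0.12 -0.01  6.23] turn -0.1 alt 179.9 q6 94.0 yaw -0.1 pos [481.3  34.4  90.3] open 0.8 t 36.5
```

Call:
{"op": "move_arm", "data": {
  "targets": [0.6,0.1,0,3,0,0.6,0.1,0,5.5,0,0.6,0.1,0,6.2,0,0.6,0.1,0,6.2,0,-1,0.1,0,6.2,0,-1,0.1,0,6.2,0,-1,0.1,0,6.2,0,-1,0.1,0,6.2,0,-1,0.1,0,6.2,0,-1,0.1,0,6.2,0]
}}

```text
clock: 37.5
eef_pos: [481.8, 34.9, 28.4]
tcp_rot: [3.142, -0.002, -0.0]
contact_force: [-0.9, -0.8, 7.2]
opening: 0.274
```

Call:
{"op": "move_arm", "data": {
  "targets": [-1,1,0,0,0,-1,2.5,0,0,0,-1,4,0,0,0,-1,5.5,0,0,0,-1,7,0,0,0,-1,8.5,0,0,0,-1,10,0,0,0,-1,11.5,0,0,0,-1,12.5,0,0,0,-1,13,0,0,0]
}}

```text
clock: 38.5
eef_pos: [612.5, 35.0, 28.4]
tcp_rot: [-3.141, -0.002, -0.0]
contact_force: [-2.8, 0.8, 9.3]
opening: 0.273
```

Call:
{"op": "move_arm", "data": {
  "targets": [-1,1,0,0,0,-1,1.5,0,0,0,-1,1.8,0,0,0,-1,2,0,0,0,-1,2.2,0,0,0,-1,2.2,0,0,0]
}}

```text
clock: 39.1
eef_pos: [630.9, 35.1, 28.4]
tcp_rot: [-3.141, 0.004, -0.0]
contact_force: [-11.6, 1.4, 17.1]
opening: 0.275
```

Run:
```python
from h import *
s=r.sense(); print(s["eef_pos"],s["contact_force"],s["opening"])
g=r.grab_frame("side")
cv2.imwrite("pics/s28.png",cv2.resize(g["img"][150:300,140:310],None,fx=4,fy=4))
```

```text
[630.93420551  35.06056825  28.40015153] [-11.61726116   1.40882116  17.07425609] 0.2750659476483849
```

View pics/s28.png

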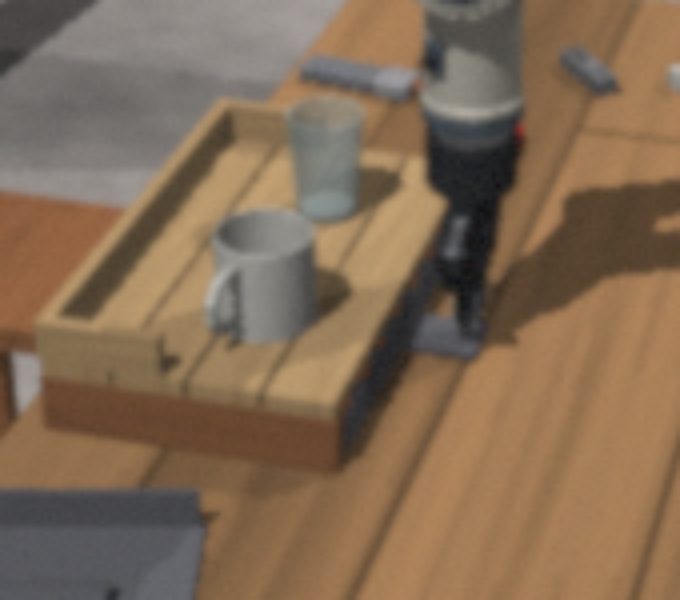

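The push stopped at 149 mm with about 11.6 N against it, so the tray is at the home stop. I relax, release, rise and verify.

Call:
{"op": "move_arm", "data": {
  "targets": [-1,-0.2,0,0,0,-1,-0.2,0,0,0,0.6,-0.2,0,0,0,0.6,-0.2,0,0,0,0.6,-0.2,0,0,0,0.6,-0.2,0,-4,0,0.6,-0.2,0,-8,0,0.6,-5,0,-12,0,0.6,-10,0,-15,0,0.6,-12,0,-15,0]
}}

```text
clock: 40.15
eef_pos: [512.4, 34.9, 179.4]
tcp_rot: [-3.141, -0.003, -0.0]
contact_force: [0.1, -0.1, -0.1]
opening: 0.799
```

Call:
{"op": "move_arm", "data": {
  "targets": [0.6,-5,5,-5,0,0.6,-8,10,-5,0,0.6,-10,15,-5,0,0.6,-10,20,-5,0,0.6,-10,25,-5,0,0.6,-10,30,-5,0,0.6,-10,30,-5,0,0.6,-10,30,-5,0]
}}

```text
clock: 40.95
eef_pos: [412.7, -269.3, 227.5]
tcp_rot: [3.14, -0.001, -0.004]
contact_force: [0.2, 0.5, 0.7]
opening: 0.8
```

Run:
```python
from h import *
s=r.sense(); print(s["eef_pos"],s["contact_force"],s["clock"])
g=r.grab_frame("side");f=r.grab_frame("top")
for q in (f,g): print([[m["position"] for m in r.mark_of(q,t)][:1] for t in ("tray_handle","tray_floor","cup","tumbler","crate")],pegs(q))
cv2.imwrite("pics/s29.png",g["img"]);cv2.imwrite("pics/t29.png",f["img"])
```

```text
[ 412.74023006 -269.32809011  227.45131737] [0.24495399 0.46855306 0.69097495] 40.95
[[[632.5, 33.0, 45.0]], [], [[774.3, 132.3, 65.8]], [[783.1, -51.4, 62.3]], [[680.5, 36.7, 1.8]]] []
[[[631.8, 35.3, 43.6]], [[781.7, -51.2, 69.0]], [[776.5, 132.8, 65.7]], [[781.3, -51.5, 67.6]], [[683.5, 37.4, -0.4]]] []
```

View pics/s29.png

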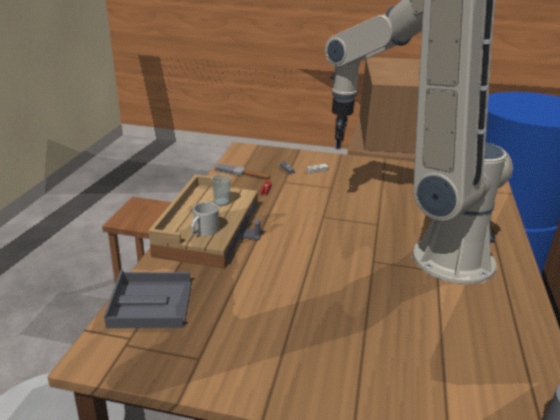

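View pics/t29.png

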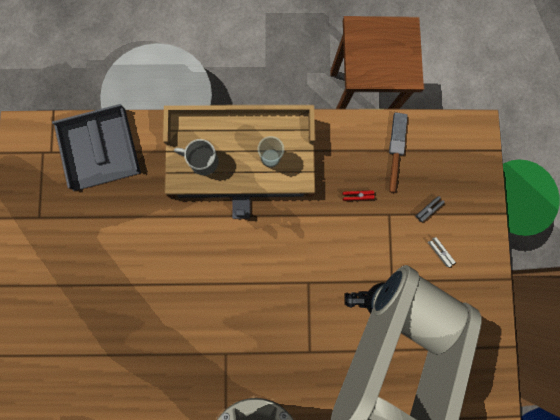

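The handle is back at (242,209), no orange peg is left on the table, and the cup and tumbler stand in place. As a last check I compare the handle patch with the starting picture at sub-pixel level.

Run:
```python
import cv2,numpy as np
for n,(y0,y1,x0,x1) in {"top":(199,222,229,256),"side":(215,243,240,268)}.items():
    a=cv2.imread(f"pics/{n}0.png");b=cv2.imread(f"pics/{n[0]}29.png")
    A,B=[cv2.cvtColor(i,cv2.COLOR_BGR2GRAY)[y0:y1,x0:x1].astype(np.float32) for i in (a,b)]
    w=np.eye(2,3,dtype=np.float32)
    print(n,cv2.findTransformECC(A,B,w,cv2.MOTION_TRANSLATION)[1][:,2], np.abs(A-B).mean())
```

```text
top [ 0.37393382 -0.17782183] 5.837359
side [-0.12017673 -0.6809034 ] 6.794643
```

```bash
python3 -c "
from rig import r
print(r.sign_off())"
```

```text
the job is handed in; nothing more can be done
None
```

I pulled the tray fully out by its handle and placed all six orange table pegs into the six free pockets; the middle pocket already held one. I then pushed the tray back home and handed the job in at about 41 s.

**Tray out:** it moved 150 mm to the outer stop.

**Pegs:** before closing, the side picture showed seven pegs lying flat, one to a pocket. In the top picture the arm hid one peg and part of another, so I relied on the side view for those two. No orange peg is left on the table, and the red, grey and white look-alikes were not touched.

**Tray home:** it stopped after 149 mm of travel, with about 12 N against it. The networks put the handle at x = 632 mm, against 629–633 mm at the start. Comparing the handle with the starting picture gave a 0.2–0.4 pixel shift in the top view (about 1 mm). The side view disagreed slightly, with a 0.7 pixel vertical shift (about 2 mm), which I put down to changed shadows.

**Cup and tumbler:** both stand within the measuring error of where they started.

**At sign-off:** the gripper was clear of everything.

The pegs could not be seen once the tray was under the shelf, so I did not check them after the final push. I saw no grip slip and no peg knocked aside.

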